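# Air the wet palette and clip it shut

### The arm

A 6-joint arm with a two-finger parallel gripper is mounted at the origin on the work surface. World frame = base frame: x ahead of the robot, y to its left, z up, the work surface at z = 0. Lengths are in mm, angles in rad, forces in N, time in s.
With the tool pointing down it reaches from about 350 to 775 mm from the base axis. Payload 7.3 kg.
Tool frame: the origin (TCP) lies on the centre line of the jaws, within the pads' length; the fingertips stand 22 mm ahead of it and the grasp point (between the pads) lies 3 mm ahead of it (bot.finger_overhang is the distance from the TCP to the fingertips, in mm); y points along the fingers, z is the direction in which the jaws open and shut, and the axes are right-handed (so a half turn about y gives the same grasp; the last joint's range is limited). The gripper opens to 92 mm and grips with 3 to 60 N. Pads are 19 mm wide; open, the fingers measure 130 mm over their backs; the gripper's body (75 mm by 190 mm) begins 47 mm behind the grasp point.
Start: joints at [-1.318, 0.342, 1.524, -0, 1.275, -0.146], TCP at [203.888, -483.814, 216.141] pointing down, gripper open.
Joint ranges: [-2.53, 2.53], [-0.77, 2.02], [0.04, 2.7], [-1, 4.14], [0.28, 2.66], [-3.11, 3.11]. Speed limits (rad/s): [2.57, 2.57, 3.14, 3.14, 3.14, 3.14].

### API

Orientations are given as [roll, pitch, yaw] about the fixed x, y, z axes, in that order (R = Rz(yaw) Ry(pitch) Rx(roll)).
In Python, from plant import bot, viewer, find_in, spot_point gives the robot as it stands.
- The arm moves only by the tool send_rows, never from a script. Its argument "moves" is a list of rows, each a list of 3 entries, a list of its own where there are three numbers: the shift along the tool's x, y, z in mm, then the turn, a rotation vector about the tool's x, y, z in degrees, then the finger opening in mm, from 0 to 91.8. A call has 1 to 20 rows; each row shifts and turns the pose as measured when the row begins, along the tool's axes as they then stand; what a row does not reach is not made up. A row lasts 1/8 s, in which the tool goes at most 62.5 mm and 10.7 degrees, less where a joint would pass 70% of its speed; a pose out of reach is approached as far as the arm can. A call with a gripper value outside its range is refused whole. The fingers move at their own pace and stop on an object; the grip force is fixed at half the most. Time passes only in rows, so rows that do not move let the fingers close. It gives the time, the measured TCP pose, the force and the opening at its end, in the units of the state.
- bot.get_obs(): the state, without advancing time (a new reading comes with each control period).
- viewer.capture(name): name is "side" or "top" or "wrist"; returns the picture (384x512x3 uint8, blue, green, red); there is no depth.
- viewer.camera_model(name): a dict with "fx", "fy", "cx", "cy" (pixels), "distortion" ([k1, k2, p1, p2, k3] as OpenCV has them; the pictures are not rectified), "rvec" (rotation vector, rad) and "tvec" (3), from world to camera coordinates, as OpenCV has them. Camera axes: x right, y down, z forward; pixel columns grow to the right and rows downward; lengths in mm; the calibration is good to about 2 mm. A picture is of the moment at which its call begins: read the wrist's pose just before it. camera_model takes no time and is no camera call; for the wrist camera it gives the pose at the moment of the call.
- bot.close_job(): hands the job in, once; it reports no verdict.
Trained networks look in the newest picture that a camera, given by its name, has taken for a name from the list of things; names that differ only in an ending like _2 or _b are one class to them, and where a whole thing is asked for, a point or a joint stands for the part that bears it (a point fixed in the world has none). Each returns a list of dicts, best first, with "conf" (0 to 1); they miss things now and then, are a little off and sometimes report something else, mostly with a low value. They report only what shows in the picture. A call takes as long as a camera call.
- find_in(camera, thing): "extent" ([centre column, centre row, width, height] in pixels, round what is visible of it).
- spot_point(camera, thing): "point" ([column, row] in pixels: a listed point, or the origin of a listed thing).
The state is a dict: "time": time; "joint_positions": joint angles; "dq": joint speeds; "tau": joint torques, N m; "tool_pos": TCP position; "tcp_rot": TCP orientation; "contact_force": force on the tool from outside, world axes, zero at the start; "moment": the same for the moment, N m; "grip_width": finger opening in mm.
Only numpy, scipy, OpenCV 4.12 (cv2) and the standard library are available. Lean on these libraries where they do the work, as an engineer would, in place of code of your own. Each camera call takes 0.05 s, during which the arm holds its last target.

### The job

Air the wet palette: press its lever paddle right down so that the lid stands fully open, and keep it open for three seconds. Then ease the lever up gently, so that the lid comes down without slamming, and when the lid is shut push the steel clip sideways with a fingertip, fully home over the lid's tab. Work the lid only by its lever, grip, pick up and force nothing, and leave everything else on the desk where it is.

Things in the scene. Friction and masses are not known exactly. Their poses are not given: they have to be found in the camera images.
- palette: Fixed stand: white ceramic palette (130 x 160 mm) with lid, lever, clip, on a thin plate. Origin on the desk; -x is its front (robot side), +x the back where the lid hinges, +y left. In its frame the ceramic covers x -30 to 100, y -80 to 80 mm; shut lid's top 49 mm high. Lever bracket: x 0, y -100, 57 mm high. In front, between paddle and clip (y -70 to 0), nothing is over 10 mm high
- paddle (a point): top centre of the black paddle (44 mm along palette x, 56 along y, 8 thick) on the lever's front end; moves with it. At rest 73 mm above the desk, sloping up 0.15 rad to its front; right down 36 mm high, sloping down 0.15 rad. Turns about a level axle 125 mm behind it (palette x 0, y -100, z 45 mm), so it moves nearly straight down, shifting 3 mm in x
- lever (a joint): lever angle in rad: 0 at rest (paddle up, lid shut), 0.30 right down at a firm stop. Holding it down takes about 4 to 7 N on the paddle. No catch: let go, the lid's weight drives it back up at once
- lid (a joint): lid angle in rad: 0 shut, 0.90 fully open; always 3 times the lever angle. Grey plastic lid 136 x 166 x 8 mm, 0.3 kg, hinged at the back (palette x 108, z 41 mm); swings within 0.18 m of height. Let go, it falls at 3 rad/s or more and slams (1.5 rad/s at any moment is a slam); lowering steadily over two seconds or more is gentle
- lid_front (a point): middle of the front edge of the lid's top face; 46 mm above the desk when shut, moves up and back with the lid
- clip_lug (a point): top centre of the clip's upright steel lug: 30 mm along palette x (-80 to -50), 18 mm along y, 16 to 66 mm above the desk, in front of the palette. A thin lip behind it (x -53 to -31, z 47 to 53 mm) goes over the lid's tab (24 mm wide, at palette y 50, x -47 to -30, z 38 to 44 mm). It slides on a track (x -44 to -30, up to 26 mm high)
- clip (a joint): slide of the clip in m along palette +y: at 0 the lug's centre is at palette y +15 mm (clip off); 0.035 is fully home over the tab, at a firm stop (centre at y +50 mm). It starts between 0 and 0.010, slides with about 2 N and stays where it is left
- brush_stand: bystander: clear acrylic stand 90 x 90 mm with four brushes, 230 mm tall, loose; origin at the centre of its underside
- probe: bystander: loose steel probe 150 mm long lying along its own x, 8 mm thick handle, in front of the palette; origin at its underside
- clipper: bystander: loose blue plastic clipper 130 mm long lying along its own x, 13 mm high, left of the palette; origin at its underside near the pivot
- pot_a: bystander: loose paint pot, 36 mm diameter, 45 mm tall, in front and left of the palette; origin at the centre of its underside
- pot_b: bystander: the same paint pot, right of the paddle; origin at the centre of its underside
- mug: bystander: loose white ceramic water mug, 80 mm diameter, 90 mm tall, with a handle; origin at the centre of its underside
- flat_brush: bystander: loose flat brush 180 mm long, lying along its own x; origin at its underside

How it is judged:
By the outcome, as a careful person would: the job done as asked, in the order asked, and still so for the second after the job is handed in, with the robot touching nothing.
It also fails if it takes over 64 s, if anything falls off the work surface, if the arm or the gripper's body presses on something with over 40 N, if the wrist force passes 120 N, or if a joint passes its speed limit or range.

## Working session

There is one attempt and no reset: what is moved stays moved. The work goes in short steps, Python scripts to look and compute and a tool call to move; the robot and the scene stay as the last step left them, time stands still between calls to the robot, and variables do not carry over. Pictures are saved under pics/ and viewed, and the job is handed in when it is done.

Besides the shell and the picture viewer there is one more tool, called after "Call:" by a JSON object that holds its "name" and its "arguments". send_rows: Moves the arm, as the interface text tells. Its arguments: {"type":"object","properties":{"moves":{"type":"array","items":{"type":"array"}}},"required":["moves"]}

```bash
ls; mkdir -p pics; python3 - <<'E'
from plant import bot, viewer, find_in, spot_point
import cv2
o=bot.get_obs(); print(o)
for c in ("side","top"):
    im=viewer.capture(c); cv2.imwrite(f"pics/{c}0.png",im)
    m=viewer.camera_model(c); print(c,m)
    for t in ("paddle","lid_front","clip_lug","palette"):
        print(t,[(d['point'],d['conf']) for d in spot_point(c,t)[:2]])
E
```

```text
pics
{'time': 0.0, 'joint_positions': array([-1.31798329e+00,  3.42681150e-01,  1.52501972e+00, -2.38311999e-06,
        1.27538647e+00, -1.46027292e-01]), 'dq': array([ 5.94666100e-05,  2.51659946e-03, -2.08665762e-04, -8.78208262e-04,
       -7.39363173e-04, -5.23197600e-04]), 'tau': array([ 8.18914286e-04, -4.31237590e+01, -2.44215095e+01,  7.18236342e-02,
        5.59822388e-02, -1.62210345e-04]), 'tool_pos': array([ 203.78391749, -483.37908195,  215.46560356]), 'tcp_rot': array([-1.57227544e+00,  2.15236125e-04, -2.74275179e+00]), 'contact_force': array([ 0.71055245, -0.01988537, -0.22722542]), 'moment': array([-0.07944951,  0.01716847, -0.00704197]), 'grip_width': 91.7877828486084}
side {'fx': 361.77435119052257, 'fy': 361.77435119052257, 'cx': 260.78997813893375, 'cy': 198.02186975317363, 'distortion': array([0.00363918, 0.        , 0.        , 0.        , 0.        ]), 'rvec': array([ 0.99192425, -2.37567937,  1.12957917]), 'tvec': array([367.37227833, 317.6731992 , 743.1000646 ])}
paddle [([239.5, 245.5], 0.69)]
lid_front [([189.0, 242.0], 0.94)]
clip_lug [([180.2, 248.2], 0.71)]
palette [([184.2, 243.6], 0.71)]
top {'fx': 385.43870407782373, 'fy': 385.43870407782373, 'cx': 252.72153013389914, 'cy': 190.21313811345266, 'distortion': array([-0.04321097,  0.        ,  0.        ,  0.        ,  0.        ]), 'rvec': array([ 2.15984768, -2.16927673,  0.07875472]), 'tvec': array([   7.92556811,  570.26578699, 1198.98134879])}
paddle [([210.7, 222.3], 0.56)]
lid_front [([189.5, 189.8], 0.82)]
clip_lug [([177.8, 195.6], 0.67)]
palette [([192.2, 178.5], 0.87)]
```

```bash
python3 - <<'E'
import cv2
for c,(x0,y0,x1,y1) in (("side",(60,100,360,325)),("top",(100,80,300,230))):
    im=cv2.imread(f"pics/{c}0.png"); cr=im[y0:y1,x0:x1]; s=800/(x1-x0)
    cv2.imwrite(f"pics/{c}0c.png",cv2.resize(cr,(800,int((y1-y0)*s)),interpolation=cv2.INTER_CUBIC))
E
```

```text
(no output)
```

View pics/side0c.png

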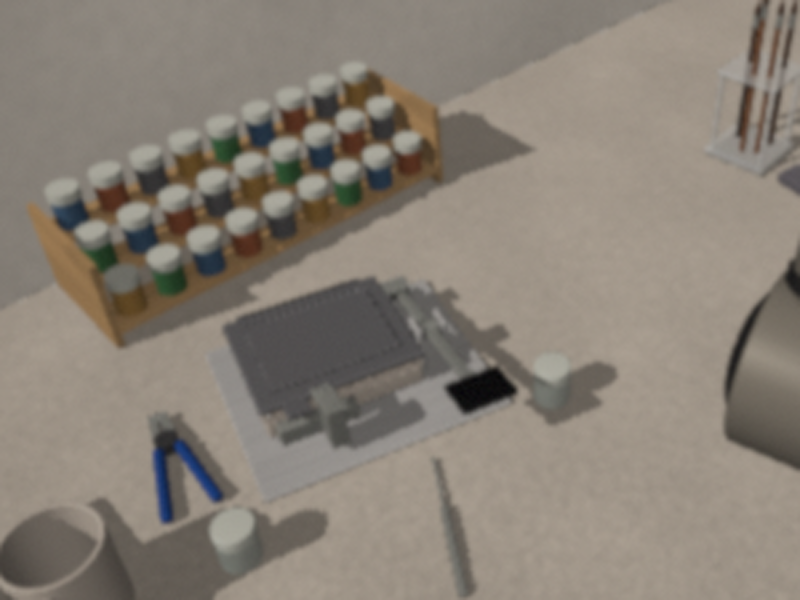

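View pics/top0c.png

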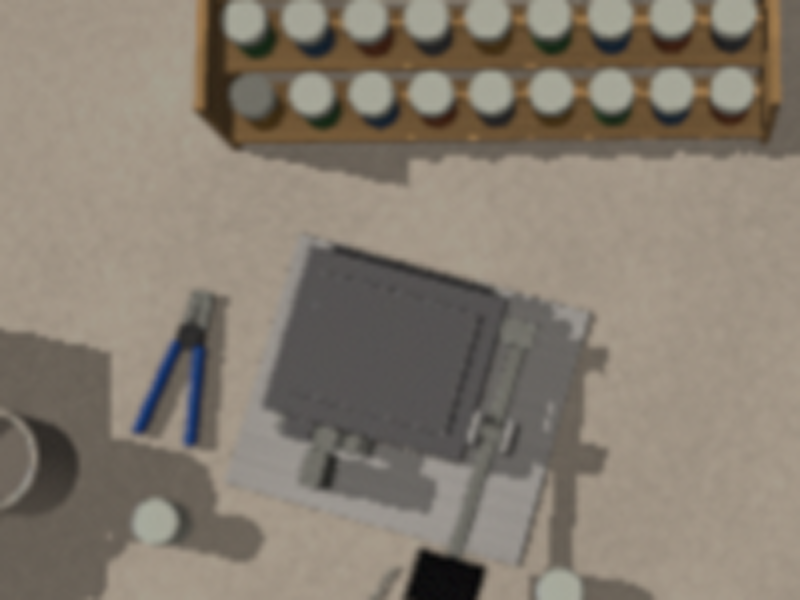

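View pics/top0.png

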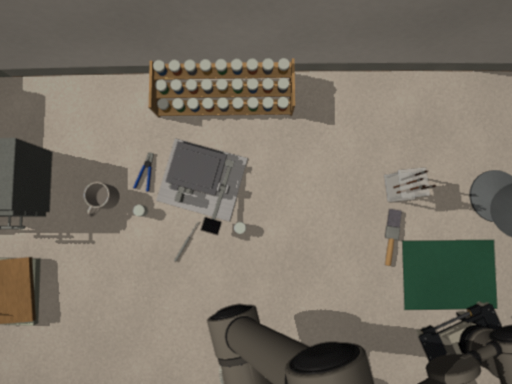

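The palette is yawed by about -15°. The paddle is at about (211,225) and the lug at about (180,196) in the top picture. Next I fit the pose.

```bash
cat > h.py <<'E'
import numpy as np, cv2
from scipy.optimize import least_squares
from scipy.spatial.transform import Rotation as R
from plant import bot, viewer, find_in, spot_point
def proj(c,P,m=None):
    m=m or viewer.camera_model(c)
    K=np.array([[m['fx'],0,m['cx']],[0,m['fy'],m['cy']],[0,0,1.]])
    return cv2.projectPoints(np.array(P,float).reshape(-1,3),np.array(m['rvec']),np.array(m['tvec']),K,np.array(m['distortion']))[0].reshape(-1,2)
def toW(p,P):
    P=np.array(P,float).reshape(-1,3); c,s=np.cos(p[2]),np.sin(p[2])
    return np.c_[p[0]+c*P[:,0]-s*P[:,1],p[1]+s*P[:,0]+c*P[:,1],P[:,2]]
E
cat > fit.py <<'E'
from h import *
obs=[('side','paddle',(239.5,245.5)),('side','lid_front',(189,242)),('side','clip_lug',(180.2,248.2)),('side','palette',(184.2,243.6)),
('top','paddle',(210.7,222.3)),('top','lid_front',(189.5,189.8)),('top','clip_lug',(177.8,195.6)),('top','palette',(192.2,178.5)),
('top','lfl',(167,181.3)),('top','lbl',(183.75,142.5)),
('side','lfl',(60+263*.375,100+412*.375)),('side','lfr',(60+424*.375,100+358*.375)),('side','lbl',(60+225*.375,100+322*.375))]
M={c:viewer.camera_model(c) for c in('side','top')}
def pts(p):
    return dict(paddle=(-124,-100,73),lid_front=(-31,0,46),clip_lug=(-65,15+p[3],66),palette=(0,0,0),
      lfl=(-31,83,46),lbl=(105,83,49),lfr=(-31,-83,46))
def res(p):
    q=pts(p); r=[]
    for c,t,uv in obs: r+=list(proj(c,toW(p,q[t]),M[c])[0]-uv)
    return np.array(r)
s=least_squares(res,[650,100,-.25,5],loss='soft_l1',f_scale=1.5)
print(s.x)
for (c,t,uv),r in zip(obs,s.fun.reshape(-1,2) if 0 else res(s.x).reshape(-1,2)): print(c,t,r.round(1))
E
python3 fit.py
```

```text
[606.20538786 193.20500164 -25.42976321  13.29470064]
side paddle [ 0.6 -0.3]
side lid_front [0.3 0.2]
side clip_lug [1.5 1.2]
side palette [3.4 3.1]
top paddle [-0.4  3.4]
top lid_front [ 0.5 -1.8]
top clip_lug [-1.  -0.4]
top palette [3.2 1.8]
top lfl [-1.9 -0.8]
top lbl [-5.7 -2.9]
side lfl [-1.7 -1. ]
side lfr [ 0.5 -2.7]
side lbl [-1.1 -1.3]
```

```bash
cat > ov.py <<'E'
import sys
from h import *
def overlay(c,p,im,box,name,s=None,m=None,lev=0):
    x0,y0,x1,y1=box; s=800/(x1-x0)
    cr=cv2.resize(im[y0:y1,x0:x1],(800,int((y1-y0)*s)),interpolation=cv2.INTER_CUBIC)
    def dl(P,col,close=True):
        q=proj(c,toW(p,P),m); q=((q-[x0-.5,y0-.5])*s-.5).round().astype(int)
        cv2.polylines(cr,[q.reshape(-1,1,2)],close,col,1)
    dl([(-31,83,46),(105,83,49),(105,-83,49),(-31,-83,46)],(0,255,255))
    pc=np.array([-124,-100,73.]);ca,sa=np.cos(.15),np.sin(.15)
    dl([pc+[a*22*ca,b*28,-a*22*sa] for a,b in((1,1),(1,-1),(-1,-1),(-1,1))],(0,255,0))
    y=15+p[3]
    dl([(-80,y-9,66),(-50,y-9,66),(-50,y+9,66),(-80,y+9,66)],(0,0,255))
    dl([(-80,y-9,16),(-80,y+9,16)],(0,0,255),False)
    dl([(-47,38,44),(-30,38,44),(-30,62,44),(-47,62,44)],(255,0,255))
    dl([(-30,80,0),(100,80,0),(100,-80,0),(-30,-80,0)],(255,128,0))
    cv2.imwrite(name,cr)
if __name__=='__main__':
    p=[606.2,193.2,-25.43+8*np.pi,13.3]
    overlay('top',p,cv2.imread('pics/top0.png'),(140,110,280,215+20),'pics/top_ov.png')
    overlay('side',p,cv2.imread('pics/side0.png'),(120,180,320,330),'pics/side_ov.png')
E
python3 ov.py
```

```text
(no output)
```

View pics/top_ov.png

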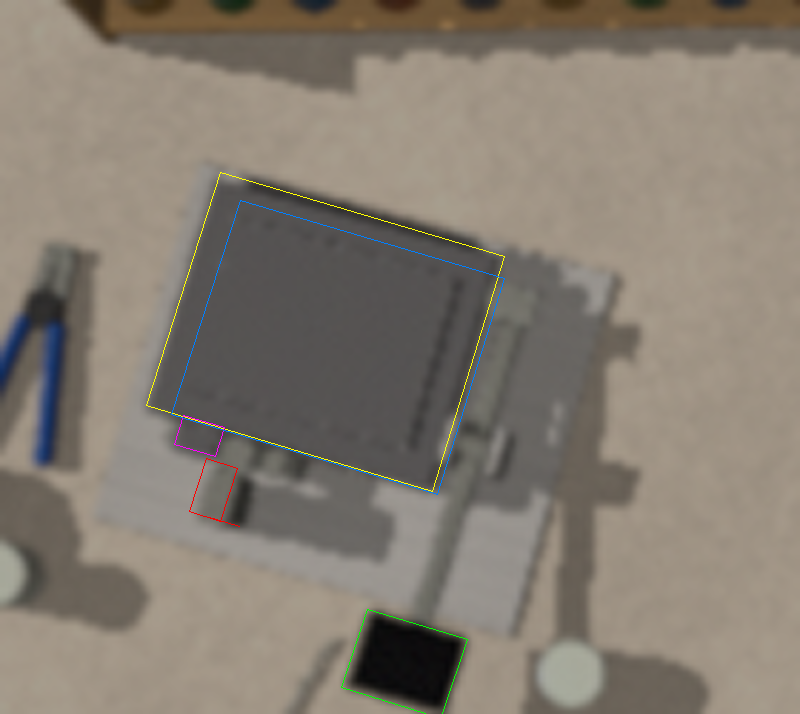

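View pics/side_ov.png

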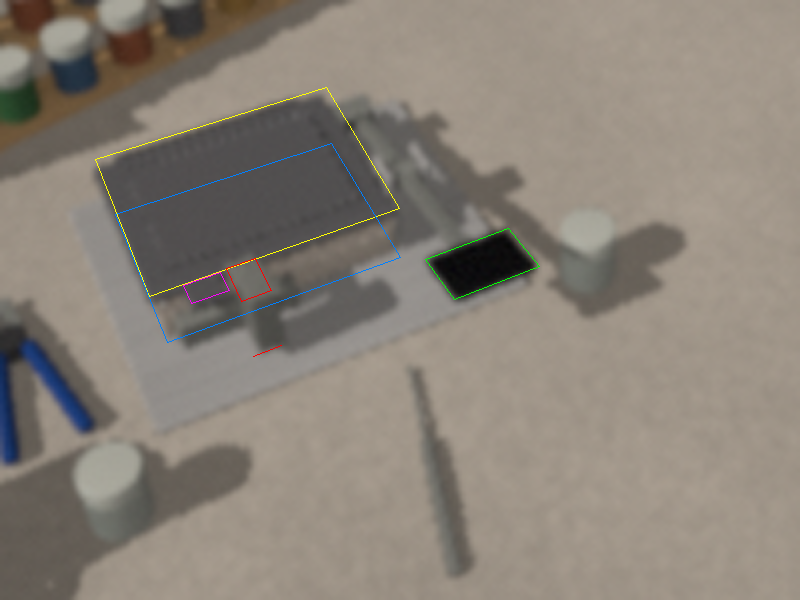

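```bash
cat >> h.py <<'E'
def Rm(rpy): return R.from_euler('xyz',rpy).as_matrix()
def plan(target,yaw,n,pos=None,y0=None,direc=None):
    o=bot.get_obs(); pos=np.array(o['tool_pos']) if pos is None else np.array(pos,float)
    y0=o['tcp_rot'][2] if y0 is None else y0
    d=(yaw-y0+np.pi)%(2*np.pi)-np.pi
    if direc and np.sign(d)!=direc: d+=2*np.pi*direc
    rows=[]
    for i in range(n):
        st=(np.array(target)-pos)/n
        a=y0+d*i/n
        M=np.array([[np.cos(a),np.sin(a),0],[0,0,-1],[-np.sin(a),np.cos(a),0]])
        rows.append([(M@st).round(1).tolist(),[0,round(-np.degrees(d)/n,1),0],0])
    print('pos',pos.round(1),'yaw',round(y0,3),'turn deg',round(np.degrees(d),1)); print(rows)
    return rows
E
python3 - <<'E'
from h import *
p=[606.2,193.2,-.297,13.3]
for n,q in dict(paddle=(-124,-100,73),lug=(-65,28,66),bracket=(0,-100,57)).items(): print(n,toW(p,q).round(0))
print(R.from_euler('xyz',bot.get_obs()['tcp_rot']).as_matrix().round(2))
plan((430,-100,300),-0.297-1.1,9)
plan((445,138,260),-0.297,6,pos=(430,-100,300),y0=-0.297-1.1)
E
```

```text
paddle [[458. 134.  73.]]
lug [[552. 239.  66.]]
bracket [[577.  98.  57.]]
[[-0.92 -0.    0.39]
 [-0.39 -0.   -0.92]
 [ 0.   -1.    0.  ]]
pos [ 203.9 -483.8  216.1] yaw -2.743 turn deg 77.1
[[[-39.7, -9.3, -29.5], [0, np.float64(-8.6), 0], 0], [[-43.7, -9.3, -23.3], [0, np.float64(-8.6), 0], 0], [[-46.7, -9.3, -16.5], [0, np.float64(-8.6), 0], 0], [[-48.6, -9.3, -9.4], [0, np.float64(-8.6), 0], 0], [[-49.5, -9.3, -2.1], [0, np.float64(-8.6), 0], 0], [[-49.2, -9.3, 5.3], [0, np.float64(-8.6), 0], 0], [[-47.9, -9.3, 12.6], [0, np.float64(-8.6), 0], 0], [[-45.4, -9.3, 19.6], [0, np.float64(-8.6), 0], 0], [[-42.0, -9.3, 26.2], [0, np.float64(-8.6), 0], 0]]
pos [ 430. -100.  300.] yaw -1.397 turn deg 63.0
[[[-38.6, 6.7, 9.3], [0, np.float64(-10.5), 0], 0], [[-36.3, 6.7, 16.2], [0, np.float64(-10.5), 0], 0], [[-32.7, 6.7, 22.6], [0, np.float64(-10.5), 0], 0], [[-28.1, 6.7, 28.1], [0, np.float64(-10.5), 0], 0], [[-22.5, 6.7, 32.8], [0, np.float64(-10.5), 0], 0], [[-16.1, 6.7, 36.3], [0, np.float64(-10.5), 0], 0]]
```

Call:
{"name": "send_rows", "arguments": {"moves": [[[0, -30, 0], [0, 0, 0], 0], [[-40, -6, -29], [0, -8.5, 0], 0], [[-44, -6, -23], [0, -8.5, 0], 0], [[-47, -6, -16], [0, -8.5, 0], 0], [[-49, -6, -9], [0, -8.5, 0], 0], [[-49, -6, -2], [0, -8.5, 0], 0], [[-49, -6, 5], [0, -8.5, 0], 0], [[-48, -6, 13], [0, -8.5, 0], 0], [[-45, -6, 20], [0, -8.5, 0], 0], [[-42, -6, 26], [0, -8.5, 0], 0], [[0, 0, 0], [0, 0, 0], 0]]}}

```text
time: 1.88
tool_pos: [433.6, -87.3, 303.6]
tcp_rot: [-1.566, -0.002, -1.366]
contact_force: [0.8, -0.2, -0.4]
grip_width: 0.4
```

```bash
python3 - <<'E'
from h import *
plan((440,140,250),-0.297,6)
print(bot.get_obs()['joint_positions'].round(2))
E
```

```text
pos [433.6 -87.3 303.6] yaw -1.366 turn deg 61.2
[[[-36.9, 8.9, 8.8], [0, np.float64(-10.2), 0], 0], [[-34.7, 8.9, 15.2], [0, np.float64(-10.2), 0], 0], [[-31.5, 8.9, 21.1], [0, np.float64(-10.2), 0], 0], [[-27.3, 8.9, 26.3], [0, np.float64(-10.2), 0], 0], [[-22.2, 8.9, 30.7], [0, np.float64(-10.2), 0], 0], [[-16.4, 8.9, 34.2], [0, np.float64(-10.2), 0], 0]]
[-0.37  0.12  1.57  0.    1.44 -0.58]
```

Call:
{"name": "send_rows", "arguments": {"moves": [[[-37, 9, 9], [0, -10.2, 0], 0], [[-35, 9, 15], [0, -10.2, 0], 0], [[-31, 9, 21], [0, -10.2, 0], 0], [[-27, 9, 26], [0, -10.2, 0], 0], [[-22, 9, 31], [0, -10.2, 0], 0], [[-16, 9, 34], [0, -10.2, 0], 0], [[0, 0, 0], [0, 0, 0], 0]]}}

```text
time: 2.75
tool_pos: [438.9, 138.8, 246.5]
tcp_rot: [-1.575, -0.006, -0.279]
contact_force: [0.7, -0.5, -0.1]
grip_width: 0.2
```

```bash
python3 - <<'E'
from h import *
m=viewer.camera_model('wrist'); im=viewer.capture('wrist'); cv2.imwrite('pics/w1.png',im)
import pickle; pickle.dump(m,open('w1.pkl','wb'))
print(m); print(-Rm(bot.get_obs()['tcp_rot'])[:,1])
for t in ("paddle","lid_front","clip_lug"):
    print(t,[(d['point'],d['conf']) for d in spot_point('wrist',t)[:2]])
E
```

```text
{'fx': 315.53155807832485, 'fy': 315.53155807832485, 'cx': 256.03410623486184, 'cy': 191.0564826962136, 'distortion': array([0.01035738, 0.        , 0.        , 0.        , 0.        ]), 'rvec': array([-2.29226572, -1.72743672, -0.27432425]), 'tvec': array([-252.82651384, -412.27019947,  301.16897247])}
[-0.00503509  0.00566981  0.99997125]
paddle [([258.0, 186.2], 0.57), ([437.4, 254.2], 0.39)]
lid_front [([332.7, 245.0], 0.88)]
clip_lug [([360.5, 228.1], 0.66)]
```

View pics/w1.png

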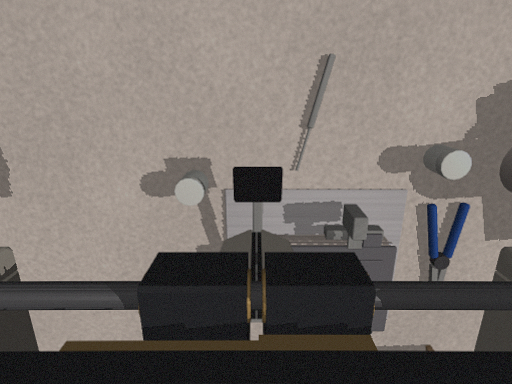

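The wrist picture shows the paddle at about (258,185), level with the picture axes. The lug is at about (353,222) and the tab at about (373,236). I'll refine the fit with these.

```bash
python3 - <<'E'
import pickle
from h import *
m=pickle.load(open('w1.pkl','rb'))
import ov
im=cv2.imread('pics/w1.png')
p=[606.2,193.2,-.297,13.3]
ov.overlay('wrist',p,im,(220,150,420,300),'pics/w1_ov.png',m=m)
cv2.imwrite('pics/w1_c.png',cv2.resize(im[150:300,220:420],(800,600),interpolation=cv2.INTER_CUBIC))
E
```

```text
(no output)
```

View pics/w1_ov.png

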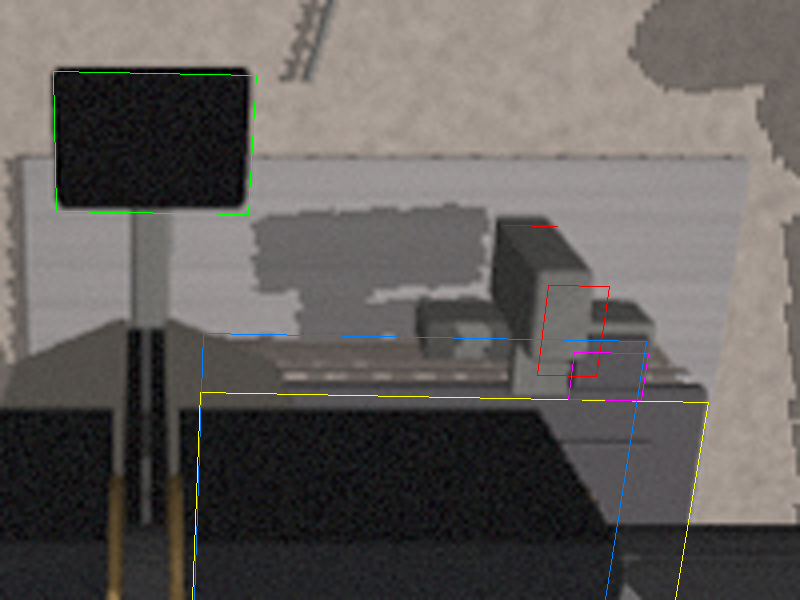

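View pics/w1_c.png

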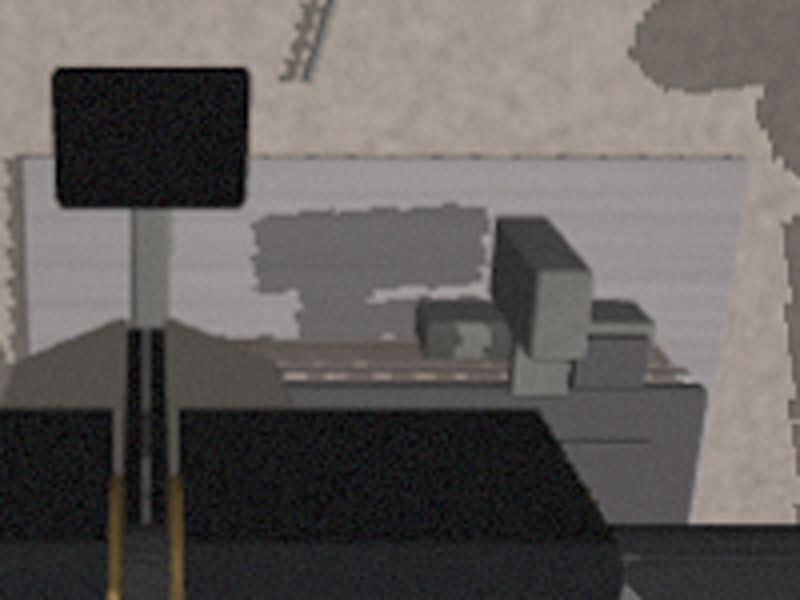

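```bash
cat > fit2.py <<'E'
import pickle
from h import *
m=pickle.load(open('w1.pkl','rb'))
ca,sa=np.cos(.15),np.sin(.15); pc=np.array([-123.6,-100,73])
def P(p):
    y=15+p[3]
    return np.array([pc+[-22*ca,-28,22*sa],pc+[-22*ca,28,22*sa],pc+[22*ca,28,-22*sa],pc+[22*ca,-28,-22*sa],
     (-80,y-9,66),(-80,y+9,66),(-50,y+9,66),(-80,y-9,16),(-80,y+9,16),(-33,83,46),(-47,62,44)])
uv=np.array([(52,68),(249,68),(245,208),(57,208),(539,270),(592,270),(585,360),(495,217),(548,217),(706,388),(648,337)])/4.+[220-.4,150-.4]
f=lambda p:(proj('wrist',toW(p,P(p)),m)-uv).ravel()
s=least_squares(f,[606,193,-.297,13],loss='soft_l1')
print(s.x.round(3)); print(f(s.x).reshape(-1,2).round(1).tolist())
print('paddle',toW(s.x,pc).round(1),'lug',toW(s.x,(-65,15+s.x[3],66)).round(1))
E
python3 fit2.py
```

```text
[ 6.03009e+02  1.94718e+02 -2.83000e-01  9.96500e+00]
[[-1.1, -0.3], [0.5, -0.1], [-0.0, -0.1], [-1.1, -0.3], [-0.6, 0.8], [1.3, 0.9], [0.2, 1.0], [-0.4, -0.6], [-0.2, -0.6], [1.3, -1.2], [0.4, 1.0]]
paddle [[456.4 133.2  73. ]] lug [[547.6 236.8  66. ]]
```

Call:
{"name": "send_rows", "arguments": {"moves": [[[6, 40, 0], [0, 0, 0], 0], [[6, 40, 0], [0, 0, 0], 0], [[6, 40, 0], [0, 0, 0], 0], [[0, 10, 0], [0, 0, 0], 0], [[0, 0, 0], [0, 0, 0], 0]]}}

```text
time: 3.58
tool_pos: [461.8, 125.5, 118.2]
tcp_rot: [-1.572, -0.016, -0.298]
contact_force: [0.4, 0.6, 0.6]
grip_width: 0.4
```

Call:
{"name": "send_rows", "arguments": {"moves": [[[-4, 6, 3], [0, -0.9, 0.9], 0], [[-3, 6, 3], [0, 0, 0], 0], [[0, 0, 0], [0, 0, 0], 0], [[0, 0, 0], [0, 0, 0], 0]]}}

```text
time: 4.08
tool_pos: [458.4, 134.0, 108.9]
tcp_rot: [-1.569, -0.005, -0.281]
contact_force: [-0.6, 0.2, -0.7]
grip_width: 0.7
```

Call:
{"name": "send_rows", "arguments": {"moves": [[[-2, 5, 0], [0, 0, 0], 0], [[0, 3, 0], [0, 0, 0], 0], [[0, 3, 0], [0, 0, 0], 0], [[0, 3, 0], [0, 0, 0], 0]]}}

```text
time: 4.58
tool_pos: [456.6, 134.7, 94.4]
tcp_rot: [-1.569, -0.005, -0.281]
contact_force: [-0.6, -0.9, 0.4]
grip_width: 0.6
```

Call:
{"name": "send_rows", "arguments": {"moves": [[[0, 3, 0], [0, 0, 0], 0], [[0, 3, 0], [0, 0, 0], 0], [[0, 3, 0], [0, 0, 0], 0]]}}

```text
time: 4.95
tool_pos: [456.6, 134.7, 84.6]
tcp_rot: [-1.569, -0.005, -0.281]
contact_force: [0.8, -0.3, 0.6]
grip_width: 0.7
```

```bash
python3 - <<'E'
from h import *
im=viewer.capture('side'); 
cv2.imwrite('pics/s2.png',cv2.resize(im[160:340,100:340],(800,600),interpolation=cv2.INTER_CUBIC))
for t in ("paddle","lid_front"): print(t,[(d['point'],d['conf']) for d in spot_point('side',t)[:2]])
print(bot.get_obs()['contact_force'],bot.get_obs()['moment'])
E
```

```text
paddle [([238.5, 246.2], 0.74)]
lid_front [([188.7, 241.1], 0.78)]
[ 0.14543804  0.13227205 -0.55712191] [ 0.07638228 -0.17567647 -0.03398271]
```

View pics/s2.png

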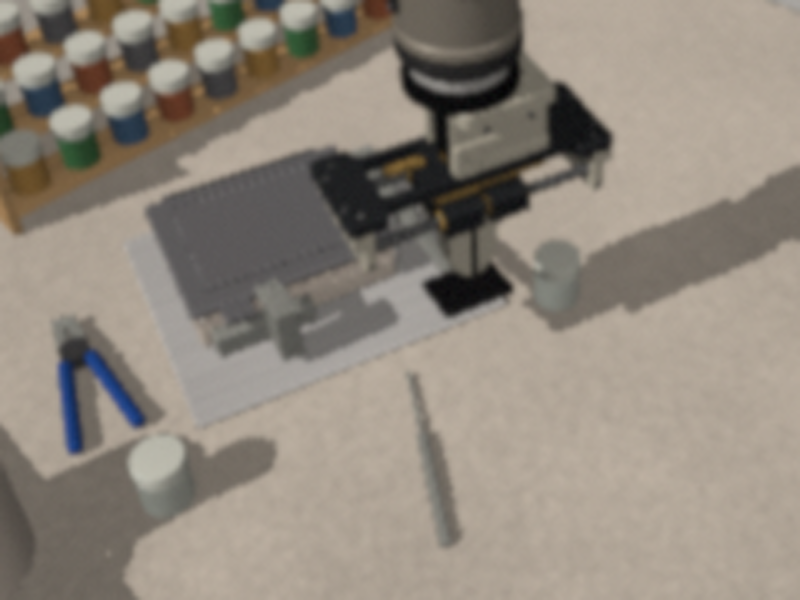

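```bash
python3 - <<'E'
from h import *
for q in [(456.6,134.7,62.6),(456.6,134.7,84.6),(456.4,133.2,73)]:
    print(((proj('side',q)-[100,160])*800/240).round(0), proj('top',q).round(1))
m=viewer.camera_model('wrist'); im=viewer.capture('wrist'); cv2.imwrite('pics/w2.png',im)
print(proj('wrist',(456.6,134.7,62.6)))
print(bot.get_obs()['tool_pos'])
E
```

```text
[[468. 296.]] [[210.5 226.2]]
[[467. 275.]] [[209.5 226.3]]
[[469. 285.]] [[210.5 226.3]]
[[257.10964121 225.35863266]]
[456.6519278  134.68304217  84.82678133]
```

View pics/w2.png

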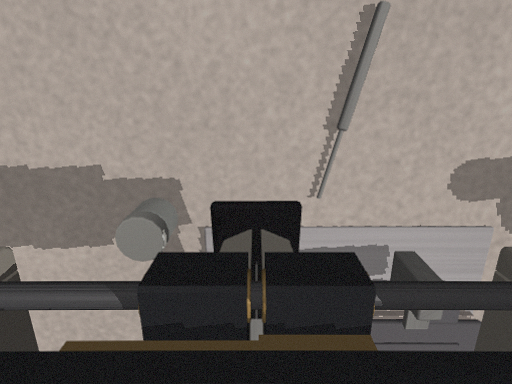

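```bash
python3 - <<'E'
from h import *
print(bot.finger_overhang)
im=cv2.imread('pics/w2.png'); cv2.imwrite('pics/w2c.png',cv2.resize(im[180:300,180:340],(800,600),interpolation=cv2.INTER_CUBIC))
yaw=-.281
import numpy as np
T=bot.get_obs()['tool_pos']; Rt=Rm(bot.get_obs()['tcp_rot'])
for z in (22,10,0):
  q=proj('wrist',[T+Rt@np.array([a,z,b]) for a,b in((-9.5,-19),(-9.5,19),(9.5,-19),(9.5,19))])
  print(z,((q-[180,180])*5).round(0).tolist())
E
```

```text
22.0
22 [[240.0, 162.0], [532.0, 161.0], [244.0, 294.0], [528.0, 294.0]]
10 [[231.0, 198.0], [541.0, 198.0], [236.0, 337.0], [536.0, 337.0]]
0 [[223.0, 232.0], [549.0, 232.0], [228.0, 377.0], [544.0, 377.0]]
```

View pics/w2c.png

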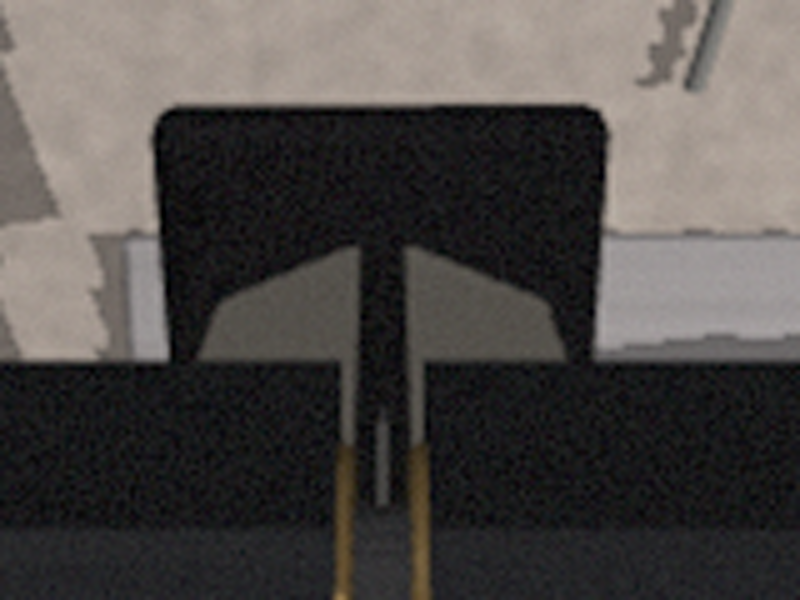

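```bash
cat > lev.py <<'E'
from h import *
p=[603.0,194.7,-.283,10]
def pad(l):
    # points rel axle (0,-100,45); rest paddle centre (-124ish,.,73)
    ca,sa=np.cos(.15),np.sin(.15); pc=np.array([-123.4,-100,73.])
    P=np.array([pc+[-22*ca,-28,22*sa],pc+[-22*ca,28,22*sa]])-[0,-100,45]
    c,s=np.cos(l),np.sin(l)   # front goes down
    return np.c_[c*P[:,0]+s*-P[:,2]*-1*-1 if 0 else c*P[:,0]-s*P[:,2], P[:,1], s*P[:,0]+c*P[:,2]]+[0,-100,45]
if __name__=='__main__':
    for l in (0,.05,.1,.15,.2,.3): print(l,pad(l)[0].round(1),proj('wrist',toW(p,pad(l))).round(1).tolist(),proj('side',toW(p,pad(l))).round(1).tolist())
E
python3 lev.py
```

```text
0 [-145.2 -128.    76.3] [[207.8, 202.2], [301.7, 202.2]] [[255.2, 246.3], [234.1, 254.6]]
0.05 [-146.5 -128.    69. ] [[209.4, 196.0], [300.1, 196.0]] [[255.5, 248.7], [234.5, 257.1]]
0.1 [-147.6 -128.    61.6] [[210.9, 190.7], [298.6, 190.7]] [[255.7, 251.1], [234.8, 259.5]]
0.15 [-148.2 -128.    54.2] [[212.4, 186.3], [297.2, 186.3]] [[255.9, 253.3], [235.0, 261.8]]
0.2 [-148.5 -128.    46.8] [[213.8, 182.6], [295.9, 182.6]] [[255.9, 255.5], [235.2, 263.9]]
0.3 [-147.9 -128.    32. ] [[216.4, 177.5], [293.4, 177.5]] [[255.9, 259.4], [235.4, 267.8]]
```

Call:
{"name": "send_rows", "arguments": {"moves": [[[0, 2, 0], [0, 0, 0], 0], [[0, 2, 0], [0, 0, 0], 0], [[0, 0, 0], [0, 0, 0], 0]]}}

```text
time: 5.52
tool_pos: [456.8, 134.7, 80.8]
tcp_rot: [-1.569, -0.006, -0.281]
contact_force: [0.2, 0.0, -0.4]
grip_width: 0.2
```

```bash
python3 - <<'E'
from h import *
im=viewer.capture('wrist'); cv2.imwrite('pics/w3.png',im)
cv2.imwrite('pics/w3c.png',cv2.resize(im[180:300,180:340],(800,600),interpolation=cv2.INTER_CUBIC))
o=bot.get_obs();print(o['contact_force'],o['tool_pos'])
E
python3 lev.py
```

```text
[ 0.76362168 -0.49226082  0.85929879] [456.88356815 134.73007783  80.82949376]
0 [-145.2 -128.    76.3] [[206.6, 204.3], [302.4, 204.3]] [[255.2, 246.3], [234.1, 254.6]]
0.05 [-146.5 -128.    69. ] [[208.3, 197.9], [300.8, 197.9]] [[255.5, 248.7], [234.5, 257.1]]
0.1 [-147.6 -128.    61.6] [[209.9, 192.4], [299.3, 192.4]] [[255.7, 251.1], [234.8, 259.5]]
0.15 [-148.2 -128.    54.2] [[211.4, 187.8], [297.9, 187.8]] [[255.9, 253.3], [235.0, 261.8]]
0.2 [-148.5 -128.    46.8] [[212.9, 184.0], [296.5, 184.0]] [[255.9, 255.5], [235.2, 263.9]]
0.3 [-147.9 -128.    32. ] [[215.6, 178.7], [293.9, 178.7]] [[255.9, 259.4], [235.4, 267.8]]
```

View pics/w3c.png

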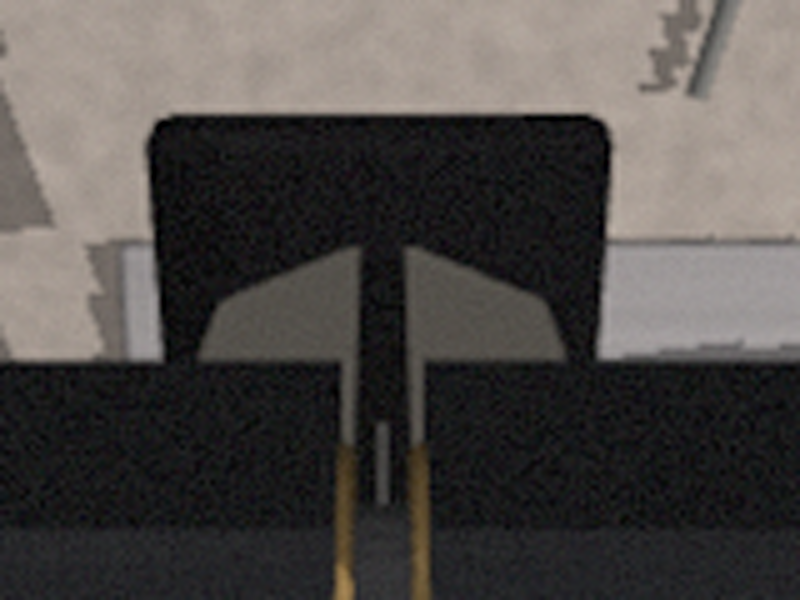

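Call:
{"name": "send_rows", "arguments": {"moves": [[[0, 2, 0], [0, 0, 0], 0], [[0, 2, 0], [0, 0, 0], 0], [[0, 2, 0], [0, 0, 0], 0]]}}

```text
time: 5.95
tool_pos: [457.0, 134.7, 74.6]
tcp_rot: [-1.569, -0.006, -0.281]
contact_force: [0.6, 0.4, -0.3]
grip_width: 0.4
```

```bash
python3 - <<'E'
from h import *
im=viewer.capture('wrist'); cv2.imwrite('pics/w4.png',im)
a=cv2.resize(im[180:300,180:340],(400,300),interpolation=cv2.INTER_CUBIC)
im=viewer.capture('side'); b=cv2.resize(im[200:275,190:290],(400,300),interpolation=cv2.INTER_CUBIC)
cv2.imwrite('pics/w4c.png',np.hstack([a,b]))
for t in ("paddle","lid_front"): print(t,[(d['point'],d['conf']) for d in spot_point('side',t)[:2]])
E
python3 lev.py
```

```text
paddle [([242.7, 245.3], 0.74)]
lid_front [([187.0, 242.8], 0.7)]
0 [-145.2 -128.    76.3] [[204.9, 207.9], [303.9, 207.9]] [[255.2, 246.3], [234.1, 254.6]]
0.05 [-146.5 -128.    69. ] [[206.7, 201.1], [302.2, 201.1]] [[255.5, 248.7], [234.5, 257.1]]
0.1 [-147.6 -128.    61.6] [[208.4, 195.4], [300.5, 195.4]] [[255.7, 251.1], [234.8, 259.5]]
0.15 [-148.2 -128.    54.2] [[210.0, 190.5], [299.0, 190.5]] [[255.9, 253.3], [235.0, 261.8]]
0.2 [-148.5 -128.    46.8] [[211.6, 186.6], [297.5, 186.6]] [[255.9, 255.5], [235.2, 263.9]]
0.3 [-147.9 -128.    32. ] [[214.4, 180.9], [294.8, 180.9]] [[255.9, 259.4], [235.4, 267.8]]
```

View pics/w4c.png

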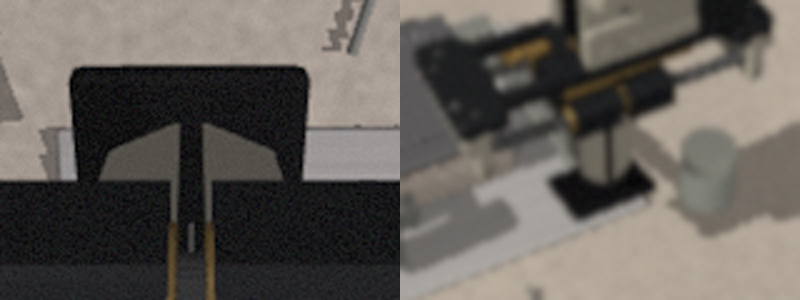

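Call:
{"name": "send_rows", "arguments": {"moves": [[[0, 2, 0], [0, 0, 0], 0], [[0, 2, 0], [0, 0, 0], 0]]}}

```text
time: 6.4
tool_pos: [457.3, 134.7, 70.7]
tcp_rot: [-1.568, -0.006, -0.281]
contact_force: [-0.1, -0.3, 0.6]
grip_width: 0.1
```

Call:
{"name": "send_rows", "arguments": {"moves": [[[0, 2, 0], [0, 0, 0], 0], [[0, 2, 0], [0, 0, 0], 0]]}}

```text
time: 6.65
tool_pos: [457.2, 134.8, 66.4]
tcp_rot: [-1.569, -0.006, -0.281]
contact_force: [0.9, 0.0, -0.4]
grip_width: 0.7
```

```bash
python3 - <<'E'
from h import *
im=viewer.capture('wrist'); cv2.imwrite('pics/w5.png',im)
a=cv2.resize(im[180:300,180:340],(400,300),interpolation=cv2.INTER_CUBIC)
im=viewer.capture('side'); b=cv2.resize(im[200:275,190:290],(400,300),interpolation=cv2.INTER_CUBIC)
cv2.imwrite('pics/w5c.png',np.hstack([a,b]))
o=bot.get_obs(); print(o['contact_force'],o['moment'],o['tau'])
E
python3 lev.py
```

```text
[0.27365485 0.44687881 0.04097467] [ 0.06309595 -0.14889257 -0.00121676] [-1.32168242e-02 -4.12685788e+01 -1.77139324e+01 -3.00251777e-03
  4.80796225e-03 -3.17958063e-05]
0 [-145.2 -128.    76.3] [[202.5, 213.5], [306.1, 213.5]] [[255.2, 246.3], [234.1, 254.6]]
0.05 [-146.5 -128.    69. ] [[204.5, 206.3], [304.3, 206.3]] [[255.5, 248.7], [234.5, 257.1]]
0.1 [-147.6 -128.    61.6] [[206.3, 200.1], [302.5, 200.1]] [[255.7, 251.1], [234.8, 259.5]]
0.15 [-148.2 -128.    54.2] [[208.1, 194.9], [300.8, 194.9]] [[255.9, 253.3], [235.0, 261.8]]
0.2 [-148.5 -128.    46.8] [[209.7, 190.6], [299.2, 190.6]] [[255.9, 255.5], [235.2, 263.9]]
0.3 [-147.9 -128.    32. ] [[212.8, 184.4], [296.3, 184.4]] [[255.9, 259.4], [235.4, 267.8]]
```

View pics/w5c.png

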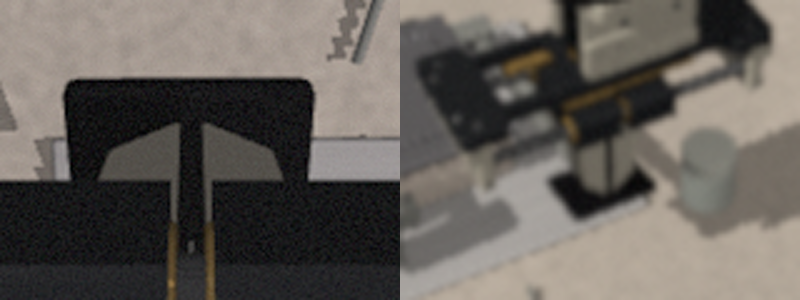

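Call:
{"name": "send_rows", "arguments": {"moves": [[[0, 2, 0], [0, 0, 0], 0], [[0, 2, 0], [0, 0, 0], 0]]}}

```text
time: 7.0
tool_pos: [457.0, 134.9, 62.5]
tcp_rot: [-1.568, -0.006, -0.281]
contact_force: [-3.7, 1.3, 4.7]
grip_width: 0.7
```

```bash
cat > look.py <<'E'
import sys
from h import *
n=sys.argv[1]
im=viewer.capture('wrist'); cv2.imwrite(f'pics/{n}w.png',im)
a=cv2.resize(im[180:300,180:340],(400,300),interpolation=cv2.INTER_CUBIC)
im=viewer.capture('side'); cv2.imwrite(f'pics/{n}s.png',im); b=cv2.resize(im[200:275,190:290],(400,300),interpolation=cv2.INTER_CUBIC)
cv2.imwrite(f'pics/{n}.png',np.hstack([a,b]))
o=bot.get_obs(); print(o['contact_force'].round(1),o['tool_pos'].round(1))
import lev
for l in (0,.05,.1,.15,.2,.25,.3): print(l,lev.pad(l)[0].round(1),proj('wrist',toW(lev.p,lev.pad(l))).round(1).tolist(),proj('side',toW(lev.p,lev.pad(l))).round(1).tolist())
E
python3 look.py l6
```

```text
[-2.3  2.1  4. ] [456.9 134.9  62.3]
0 [-145.2 -128.    76.3] [[201.2, 216.8], [307.1, 216.8]] [[255.2, 246.3], [234.1, 254.6]]
0.05 [-146.5 -128.    69. ] [[203.2, 209.3], [305.2, 209.2]] [[255.5, 248.7], [234.5, 257.1]]
0.1 [-147.6 -128.    61.6] [[205.2, 202.8], [303.3, 202.8]] [[255.7, 251.1], [234.8, 259.5]]
0.15 [-148.2 -128.    54.2] [[207.0, 197.4], [301.6, 197.4]] [[255.9, 253.3], [235.0, 261.8]]
0.2 [-148.5 -128.    46.8] [[208.7, 193.0], [299.9, 193.0]] [[255.9, 255.5], [235.2, 263.9]]
0.25 [-148.4 -128.    39.4] [[210.4, 189.4], [298.4, 189.4]] [[255.9, 257.5], [235.3, 265.9]]
0.3 [-147.9 -128.    32. ] [[211.9, 186.5], [296.9, 186.5]] [[255.9, 259.4], [235.4, 267.8]]
```

View pics/l6.png

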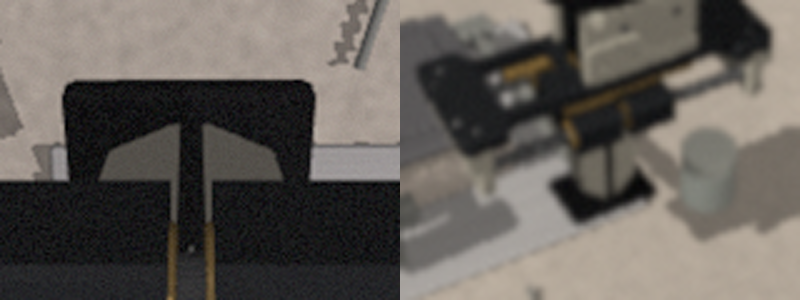

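Call:
{"name": "send_rows", "arguments": {"moves": [[[0, 2, 0], [0, 0, 0], 0], [[0, 2, 0], [0, 0, 0], 0], [[0, 2, 0], [0, 0, 0], 0], [[0, 2, 0], [0, 0, 0], 0]]}}

```text
time: 7.6
tool_pos: [456.0, 135.1, 53.9]
tcp_rot: [-1.569, -0.004, -0.281]
contact_force: [-2.7, 1.3, 4.5]
grip_width: 0.5
```

```bash
python3 look.py l7; python3 - <<'E'
import cv2
im=cv2.imread('pics/l7s.png'); cv2.imwrite('pics/l7c.png',cv2.resize(im[140:320,110:350],(800,600),interpolation=cv2.INTER_CUBIC))
E
```

```text
[-2.2  1.8  3.4] [456.1 135.1  53.8]
0 [-145.2 -128.    76.3] [[198.6, 224.9], [309.7, 224.9]] [[255.2, 246.3], [234.1, 254.6]]
0.05 [-146.5 -128.    69. ] [[200.9, 216.7], [307.6, 216.7]] [[255.5, 248.7], [234.5, 257.1]]
0.1 [-147.6 -128.    61.6] [[203.0, 209.7], [305.6, 209.7]] [[255.7, 251.1], [234.8, 259.5]]
0.15 [-148.2 -128.    54.2] [[205.0, 203.9], [303.7, 203.9]] [[255.9, 253.3], [235.0, 261.8]]
0.2 [-148.5 -128.    46.8] [[206.9, 199.0], [301.9, 199.0]] [[255.9, 255.5], [235.2, 263.9]]
0.25 [-148.4 -128.    39.4] [[208.7, 195.0], [300.2, 195.0]] [[255.9, 257.5], [235.3, 265.9]]
0.3 [-147.9 -128.    32. ] [[210.4, 191.9], [298.6, 191.9]] [[255.9, 259.4], [235.4, 267.8]]
```

View pics/l7c.png

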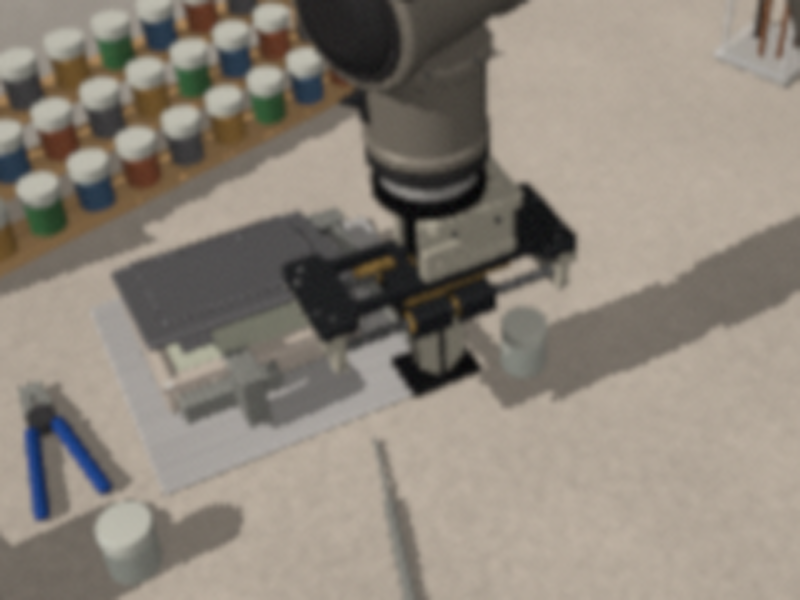

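View pics/l7.png

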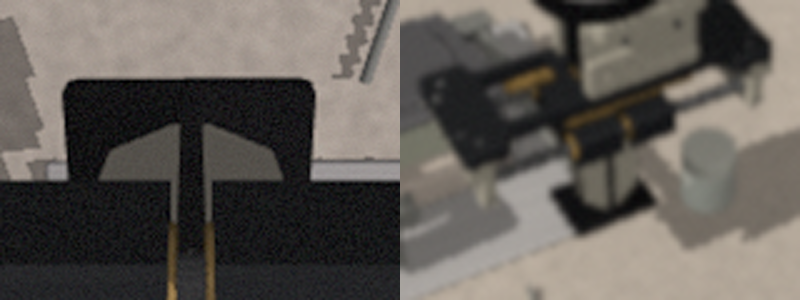

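Call:
{"name": "send_rows", "arguments": {"moves": [[[0, 2.5, 0], [0, 0, 0], 0], [[0.5, 2.5, 0], [0, 0, 0], 0], [[0, 2.5, 0], [0, 0, 0], 0], [[0.5, 2.5, 0], [0, 0, 0], 0], [[0, 2.5, 0], [0, 0, 0], 0], [[0.5, 2.5, 0], [0, 0, 0], 0], [[0, 2.5, 0], [0, 0, 0], 0]]}}

```text
time: 8.57
tool_pos: [457.2, 134.6, 34.9]
tcp_rot: [-1.569, -0.003, -0.281]
contact_force: [-2.4, 1.1, 3.8]
grip_width: 0.4
```

```bash
python3 look.py l8; python3 - <<'E'
import cv2
im=cv2.imread('pics/l8s.png'); cv2.imwrite('pics/l8c.png',cv2.resize(im[140:320,110:350],(800,600),interpolation=cv2.INTER_CUBIC))
E
```

```text
[-2.5  1.4  2. ] [457.2 134.6  34.8]
0 [-145.2 -128.    76.3] [[191.4, 239.8], [317.0, 239.8]] [[255.2, 246.3], [234.1, 254.6]]
0.05 [-146.5 -128.    69. ] [[194.3, 230.0], [314.3, 230.0]] [[255.5, 248.7], [234.5, 257.1]]
0.1 [-147.6 -128.    61.6] [[196.9, 221.6], [311.8, 221.6]] [[255.7, 251.1], [234.8, 259.5]]
0.15 [-148.2 -128.    54.2] [[199.4, 214.5], [309.4, 214.6]] [[255.9, 253.3], [235.0, 261.8]]
0.2 [-148.5 -128.    46.8] [[201.8, 208.7], [307.2, 208.7]] [[255.9, 255.5], [235.2, 263.9]]
0.25 [-148.4 -128.    39.4] [[204.0, 203.9], [305.1, 204.0]] [[255.9, 257.5], [235.3, 265.9]]
0.3 [-147.9 -128.    32. ] [[206.0, 200.2], [303.1, 200.2]] [[255.9, 259.4], [235.4, 267.8]]
```

View pics/l8c.png

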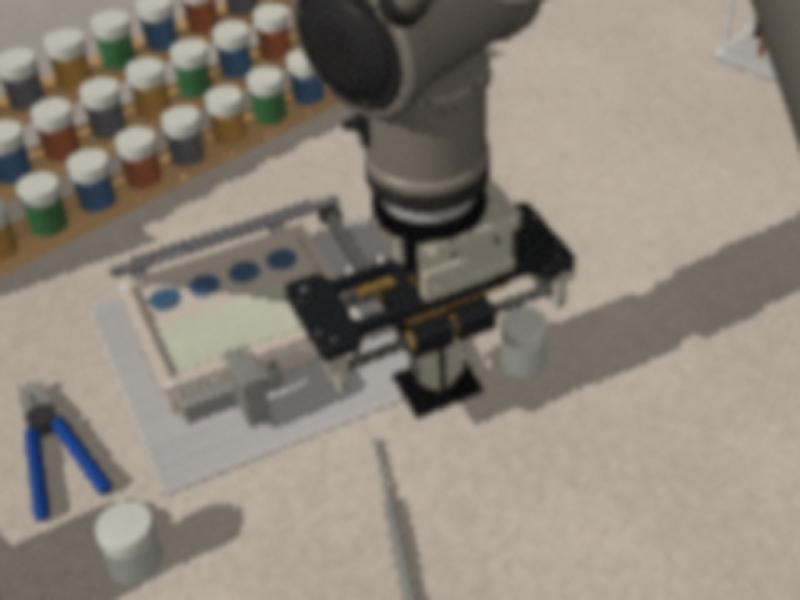

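View pics/l8.png

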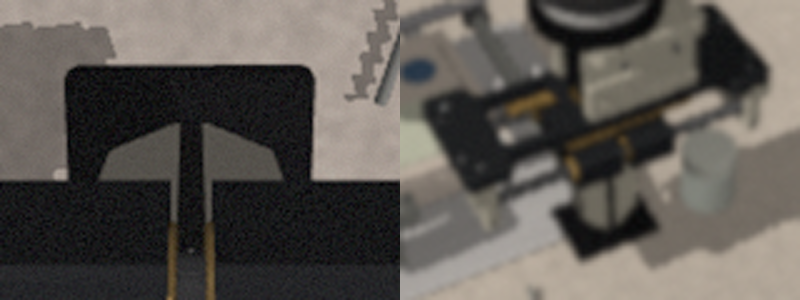

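Call:
{"name": "send_rows", "arguments": {"moves": [[[0, 2, 0], [0, 0, 0], 0], [[0, 2, 0], [0, 0, 0], 0], [[0, 1.5, 0], [0, 0, 0], 0]]}}

```text
time: 9.05
tool_pos: [457.4, 134.6, 29.1]
tcp_rot: [-1.569, -0.003, -0.281]
contact_force: [-3.6, 0.9, 3.5]
grip_width: 0.3
```

Call:
{"name": "send_rows", "arguments": {"moves": [[[0, 1.5, 0], [0, 0, 0], 0], [[0, 1, 0], [0, 0, 0], 0]]}}

```text
time: 9.3
tool_pos: [457.6, 134.5, 26.6]
tcp_rot: [-1.569, -0.004, -0.281]
contact_force: [-4.7, 0.9, 12.0]
grip_width: 0.3
```

Call:
{"name": "send_rows", "arguments": {"moves": [[[0, 0.5, 0], [0, 0, 0], 0], [[0, 0, 0], [0, 0, 0], 0], [[0, 0, 0], [0, 0, 0], 0]]}}

```text
time: 9.68
tool_pos: [457.5, 134.5, 27.1]
tcp_rot: [-1.569, -0.004, -0.281]
contact_force: [-3.0, 0.4, 2.5]
grip_width: 0.8
```

```bash
python3 look.py l9; python3 - <<'E'
import cv2
im=cv2.imread('pics/l9s.png'); cv2.imwrite('pics/l9c.png',cv2.resize(im[140:320,110:350],(800,600),interpolation=cv2.INTER_CUBIC))
E
```

```text
[-2.8  0.4  5.3] [457.5 134.5  27. ]
0 [-145.2 -128.    76.3] [[187.7, 247.9], [320.5, 247.9]] [[255.2, 246.3], [234.1, 254.6]]
0.05 [-146.5 -128.    69. ] [[190.9, 237.1], [317.5, 237.1]] [[255.5, 248.7], [234.5, 257.1]]
0.1 [-147.6 -128.    61.6] [[193.8, 227.9], [314.6, 228.0]] [[255.7, 251.1], [234.8, 259.5]]
0.15 [-148.2 -128.    54.2] [[196.6, 220.3], [312.0, 220.3]] [[255.9, 253.3], [235.0, 261.8]]
0.2 [-148.5 -128.    46.8] [[199.2, 213.9], [309.6, 213.9]] [[255.9, 255.5], [235.2, 263.9]]
0.25 [-148.4 -128.    39.4] [[201.6, 208.7], [307.3, 208.7]] [[255.9, 257.5], [235.3, 265.9]]
0.3 [-147.9 -128.    32. ] [[203.8, 204.5], [305.1, 204.6]] [[255.9, 259.4], [235.4, 267.8]]
```

View pics/l9c.png

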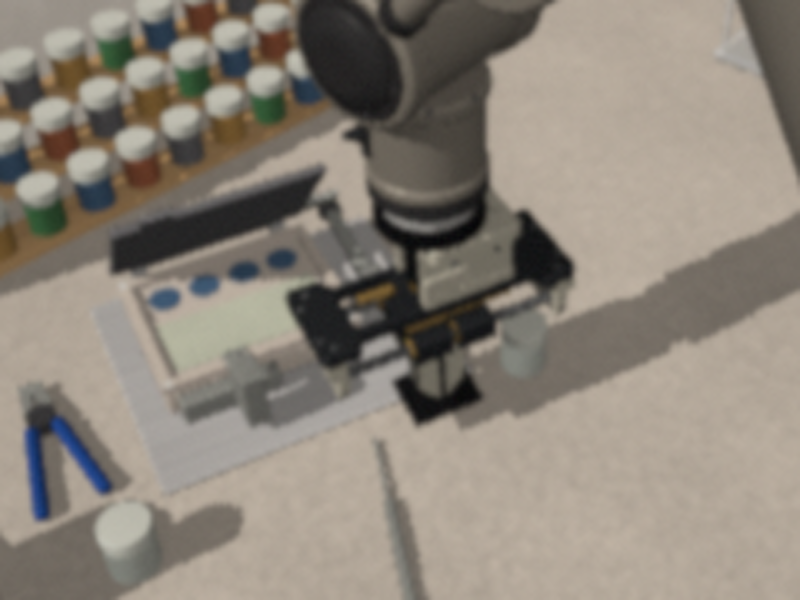

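View pics/l9.png

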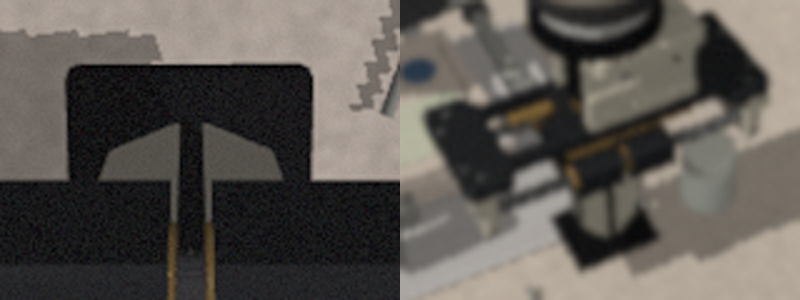

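Call:
{"name": "send_rows", "arguments": {"moves": [[[0, 1, 0], [0, 0, 0], 0], [[0, 1, 0], [0, 0, 0], 0], [[0, 1, 0], [0, 0, 0], 0]]}}

```text
time: 10.15
tool_pos: [457.6, 134.6, 26.3]
tcp_rot: [-1.569, -0.005, -0.281]
contact_force: [-7.5, -0.1, 17.8]
grip_width: 0.4
```

Call:
{"name": "send_rows", "arguments": {"moves": [[[0, 0.7, 0], [0, 0, 0], 0], [[0, 0.7, 0], [0, 0, 0], 0], [[0, 0.7, 0], [0, 0, 0], 0], [[0, 0.7, 0], [0, 0, 0], 0], [[0, 0.7, 0], [0, 0, 0], 0], [[0, 0.7, 0], [0, 0, 0], 0]]}}

```text
time: 10.9
tool_pos: [457.6, 134.6, 26.5]
tcp_rot: [-1.568, -0.007, -0.28]
contact_force: [-5.5, 0.3, 12.4]
grip_width: 0.8
```

```bash
python3 look.py l10|head -1
```

```text
[-6.2  0.1 12.6] [457.6 134.6  26.5]
```

View pics/l10.png

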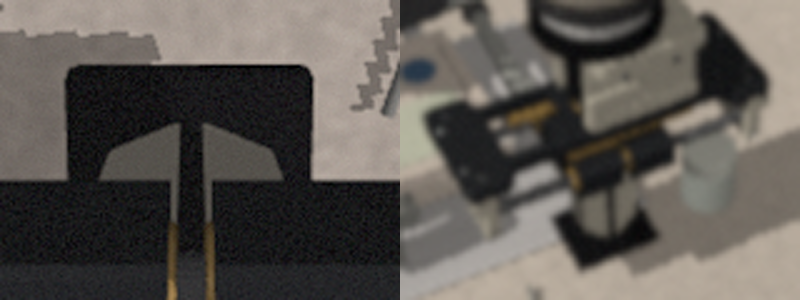

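Force is steady at about 12 N (free holding was about 4 N), so the lever is on its stop. I'll hold there.

Call:
{"name": "send_rows", "arguments": {"moves": [[[0, 0.7, 0], [0, 0, 0], 0], [[0, 0.7, 0], [0, 0, 0], 0], [[0, 0.7, 0], [0, 0, 0], 0], [[0, 0.7, 0], [0, 0, 0], 0], [[0, 0.7, 0], [0, 0, 0], 0], [[0, 0.7, 0], [0, 0, 0], 0], [[0, 0.7, 0], [0, 0, 0], 0], [[0, 0.7, 0], [0, 0, 0], 0], [[0, 0.7, 0], [0, 0, 0], 0], [[0, 0.7, 0], [0, 0, 0], 0], [[0, 0.7, 0], [0, 0, 0], 0], [[0, 0.7, 0], [0, 0, 0], 0], [[0, 0.7, 0], [0, 0, 0], 0], [[0, 0.7, 0], [0, 0, 0], 0], [[0, 0.7, 0], [0, 0, 0], 0], [[0, 0.7, 0], [0, 0, 0], 0], [[0, 0.7, 0], [0, 0, 0], 0], [[0, 0.7, 0], [0, 0, 0], 0], [[0, 0.7, 0], [0, 0, 0], 0], [[0, 0.7, 0], [0, 0, 0], 0]]}}

```text
time: 13.5
tool_pos: [457.7, 134.6, 26.4]
tcp_rot: [-1.567, -0.014, -0.278]
contact_force: [-5.7, 0.2, 12.5]
grip_width: 0.3
```

```bash
python3 look.py l11|head -1;python3 - <<'E'
import cv2
im=cv2.imread('pics/l11s.png'); cv2.imwrite('pics/l11c.png',cv2.resize(im[140:320,110:350],(800,600),interpolation=cv2.INTER_CUBIC))
E
```

```text
[-5.7  0.5 13.2] [457.7 134.6  26.4]
```

View pics/l11c.png

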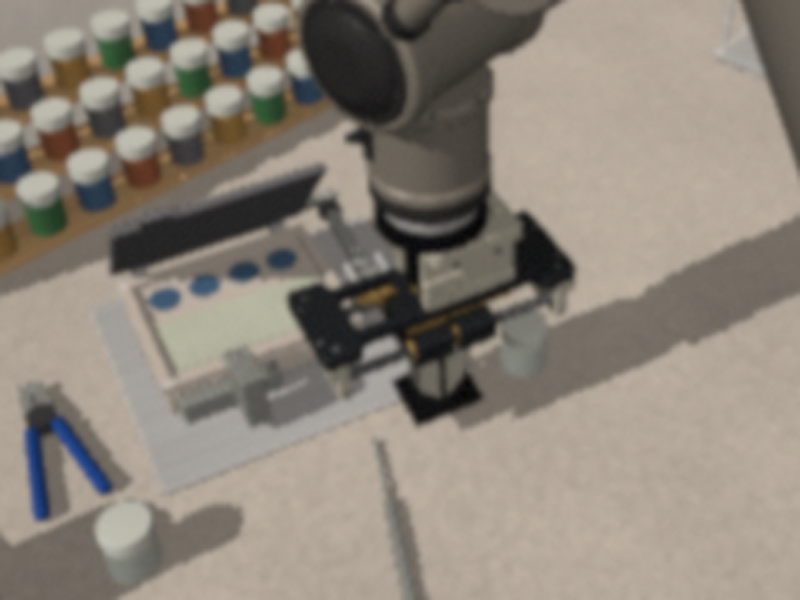

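Call:
{"name": "send_rows", "arguments": {"moves": [[[0, 0.7, 0], [0, 0, 0], 0], [[0, 0.7, 0], [0, 0, 0], 0], [[0, 0.7, 0], [0, 0, 0], 0], [[0, 0.7, 0], [0, 0, 0], 0], [[0, 0.7, 0], [0, 0, 0], 0], [[0, 0.3, 0], [0, 0, 0], 0], [[0, 0, 0], [0, 0, 0], 0], [[0, -0.5, 0], [0, 0, 0], 0], [[0, -1, 0], [0, 0, 0], 0], [[0, -1, 0], [0, 0, 0], 0], [[0, -1, 0], [0, 0, 0], 0], [[0, -1, 0], [0, 0, 0], 0]]}}

```text
time: 15.1
tool_pos: [457.9, 134.5, 31.2]
tcp_rot: [-1.566, -0.017, -0.278]
contact_force: [-1.8, 1.2, 1.9]
grip_width: 0.6
```

Call:
{"name": "send_rows", "arguments": {"moves": [[[0, -1.2, 0], [0, 0, 0], 0], [[0, -1.2, 0], [0, 0, 0], 0], [[0, -1.2, 0], [0, 0, 0], 0], [[0, -1.2, 0], [0, 0, 0], 0], [[0, -1.2, 0], [0, 0, 0], 0], [[0, -1.2, 0], [0, 0, 0], 0], [[0, -1.2, 0], [0, 0, 0], 0], [[0, -1.2, 0], [0, 0, 0], 0], [[0, -1.2, 0], [0, 0, 0], 0], [[0, -1.2, 0], [0, 0, 0], 0]]}}

```text
time: 16.35
tool_pos: [458.2, 134.4, 44.4]
tcp_rot: [-1.566, -0.018, -0.278]
contact_force: [-2.0, 0.7, 2.9]
grip_width: 0.4
```

Call:
{"name": "send_rows", "arguments": {"moves": [[[0, -1.2, 0], [0, 0, 0], 0], [[0, -1.2, 0], [0, 0, 0], 0], [[0, -1.2, 0], [0, 0, 0], 0], [[0, -1.2, 0], [0, 0, 0], 0], [[0, -1.2, 0], [0, 0, 0], 0], [[0, -1.2, 0], [0, 0, 0], 0], [[0, -1.2, 0], [0, 0, 0], 0], [[0, -1.2, 0], [0, 0, 0], 0], [[0, -1.2, 0], [0, 0, 0], 0], [[0, -1.2, 0], [0, 0, 0], 0], [[0, -1.2, 0], [0, 0, 0], 0]]}}

```text
time: 17.73
tool_pos: [460.0, 134.0, 59.1]
tcp_rot: [-1.565, -0.022, -0.278]
contact_force: [0.6, -1.8, 2.9]
grip_width: 0.8
```

Call:
{"name": "send_rows", "arguments": {"moves": [[[0, -0.8, 0], [0, 0, 0], 0], [[0, -0.8, 0], [0, 0, 0], 0], [[0, -0.8, 0], [0, 0, 0], 0], [[0, -0.8, 0], [0, 0, 0], 0], [[0, -0.8, 0], [0, 0, 0], 0], [[0, -0.8, 0], [0, 0, 0], 0], [[0, -0.8, 0], [0, 0, 0], 0], [[0, -0.8, 0], [0, 0, 0], 0], [[0, -0.8, 0], [0, 0, 0], 0], [[0, -0.8, 0], [0, 0, 0], 0]]}}

```text
time: 18.98
tool_pos: [458.9, 134.3, 66.9]
tcp_rot: [-1.565, -0.02, -0.278]
contact_force: [0.7, -0.1, 0.7]
grip_width: 0.3
```

```bash
python3 look.py l12|head -2;python3 - <<'E'
import cv2
im=cv2.imread('pics/l12s.png'); cv2.imwrite('pics/l12c.png',cv2.resize(im[140:320,110:350],(800,600),interpolation=cv2.INTER_CUBIC))
E
```

```text
[ 0.4 -0.6  0.2] [459.  134.2  67. ]
0 [-145.2 -128.    76.3] [[202.5, 209.9], [306.2, 210.2]] [[255.2, 246.3], [234.1, 254.6]]
```

View pics/l12c.png

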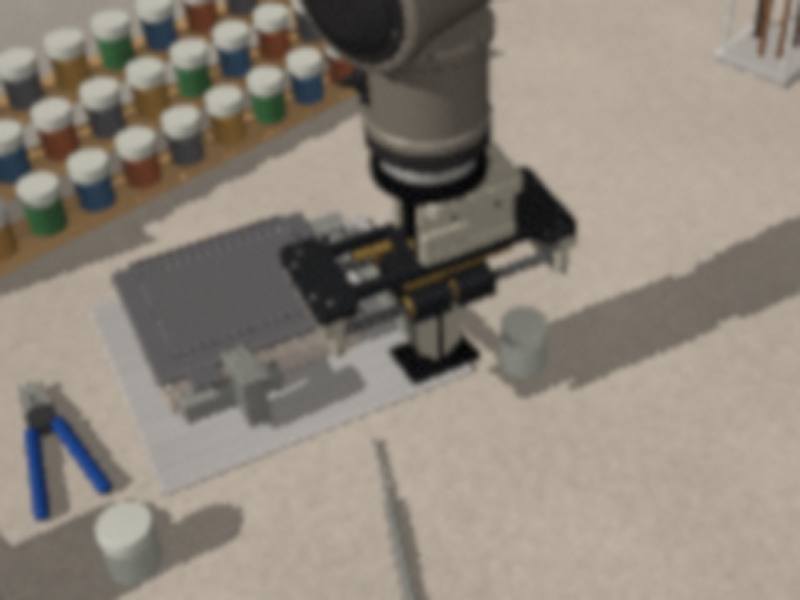

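View pics/l12.png

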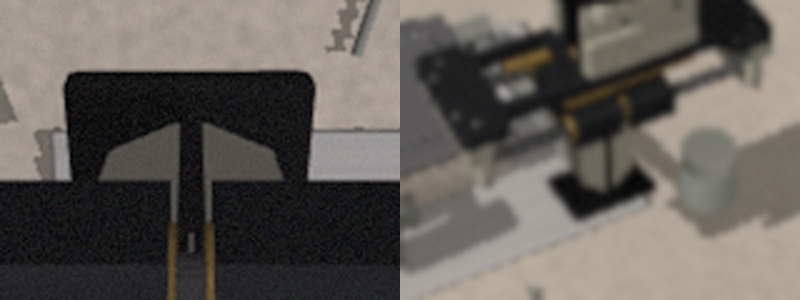

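Call:
{"name": "send_rows", "arguments": {"moves": [[[0, -10, 0], [0, 0, 0], 0], [[0, -20, 0], [0, 0, 1], 0], [[0, -20, 0], [0, 0, 0], 0], [[0, -15, 0], [0, 0, 0], 0], [[0, 0, 0], [0, 0, 0], 0]]}}

```text
time: 19.7
tool_pos: [458.4, 134.2, 136.2]
tcp_rot: [-1.565, -0.003, -0.278]
contact_force: [-0.1, -1.0, -1.2]
grip_width: 0.2
```

```bash
python3 - <<'E'
from h import *
p=[603,194.7,-.283,10]
t=toW(p,(-65,-18,120))[0]; print(t)
plan(t,-.283,4); print(bot.get_obs()['tcp_rot'])
E
```

```text
[535.55929068 195.56644499 120.        ]
pos [458.4 134.2 136.2] yaw -0.278 turn deg -0.3
[[[14.3, 4.1, 20.0], [0, np.float64(0.1), 0], 0], [[14.3, 4.1, 20.1], [0, np.float64(0.1), 0], 0], [[14.3, 4.1, 20.1], [0, np.float64(0.1), 0], 0], [[14.3, 4.1, 20.1], [0, np.float64(0.1), 0], 0]]
[-1.56484599 -0.00314017 -0.2775808 ]
```

Call:
{"name": "send_rows", "arguments": {"moves": [[[14.3, 0, 20], [0, 0, 0], 0], [[14.3, 0, 20], [0, 0, 0], 0], [[14.3, 0, 20], [0, 0, 0], 0], [[12, 0, 17], [0, 0, 0], 0], [[0, 0, 0], [0, 0, 0], 0]]}}

```text
time: 20.32
tool_pos: [532.7, 194.3, 134.8]
tcp_rot: [-1.567, -0.0, -0.278]
contact_force: [0.1, -0.1, -0.9]
grip_width: 0.4
```

```bash
python3 - <<'E'
from h import *
p=[603,194.7,-.283,10]
im=viewer.capture('wrist'); cv2.imwrite('pics/c1w.png',im)
import ov,pickle
m=viewer.camera_model('wrist'); pickle.dump(m,open('c1.pkl','wb'))
ov.overlay('wrist',p,im,(180,130,380,280),'pics/c1.png',m=m)
print(bot.get_obs()['tool_pos'],bot.get_obs()['tcp_rot'])
print(toW(p,(-65,-18,0)))
E
```

```text
[531.89144902 193.83755668 134.65738299] [-1.56719422e+00  8.05432613e-04 -2.78462841e-01]
[[535.55929068 195.56644499   0.        ]]
```

View pics/c1.png

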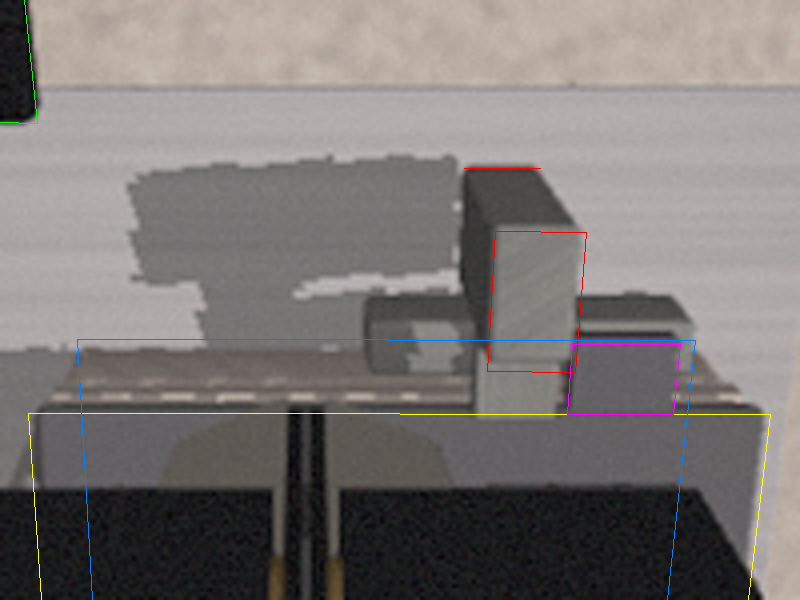

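Call:
{"name": "send_rows", "arguments": {"moves": [[[3, 15, 1], [0, 0, 0], 0], [[0, 20, 0], [0, 0, 0], 0], [[0, 20, 0], [0, 0, 0], 0], [[0, 15, 0], [0, 0, 0], 0], [[0, 0, 0], [0, 0, 0], 0]]}}

```text
time: 21.0
tool_pos: [531.6, 191.6, 59.1]
tcp_rot: [-1.57, 0.005, -0.28]
contact_force: [-0.2, -0.2, -0.2]
grip_width: 0.5
```

```bash
cat > look2.py <<'E'
import sys
from h import *
n=sys.argv[1]
o=bot.get_obs(); print(o['contact_force'].round(1),o['tool_pos'].round(1),o['tcp_rot'].round(3))
p=[603,194.7,-.283,10]
c,s=np.cos(p[2]),np.sin(p[2]); d=o['tool_pos'][:2]-p[:2]; print('palette xy',c*d[0]+s*d[1],-s*d[0]+c*d[1])
im=viewer.capture('wrist'); a=cv2.resize(im[180:300,160:352],(480,300),interpolation=cv2.INTER_CUBIC); cv2.imwrite(f'pics/{n}w.png',im)
im=viewer.capture('side'); cv2.imwrite(f'pics/{n}s.png',im); b=cv2.resize(im[190:270,130:290],(800,400),interpolation=cv2.INTER_CUBIC)
cv2.imwrite(f'pics/{n}a.png',a);cv2.imwrite(f'pics/{n}b.png',b)
cv2.imwrite(f'pics/{n}.png',np.vstack([b,np.pad(cv2.resize(a,(320,200)),((0,0),(0,480),(0,0)))]))
E
python3 look2.py c2
```

```text
[-0.2 -0.2 -0.2] [531.6 191.6  59.1] [-1.57   0.005 -0.28 ]
palette xy -67.65525194886385 -22.873653426186017
```

View pics/c2.png

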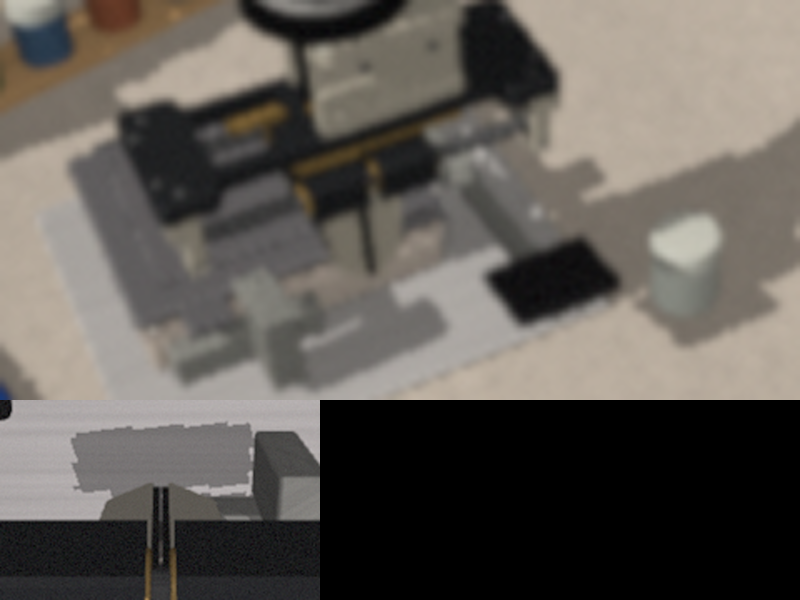

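```bash
python3 - <<'E'
from h import *
p=[603,194.7,-.283,10]
for z in (38,59,69,75): print(z,((proj('side',(531.6,191.6,z))-[130,190])*5).round(0))
# mug centre from top picture pixel, at z 0 and 90
m=viewer.camera_model('top'); Rw=cv2.Rodrigues(np.array(m['rvec']))[0]; C=-Rw.T@np.array(m['tvec'])
K=np.array([[m['fx'],0,m['cx']],[0,m['fy'],m['cy']],[0,0,1.]])
def ray(uv,z):
    u=cv2.undistortPoints(np.array([[uv]],float),K,np.array(m['distortion']))[0,0]
    d=Rw.T@np.array([u[0],u[1],1]); return C+d*(z-C[2])/d[2]
for n,uv,z in (('mug',(96,193),90),('pot_a',(139,210),45),('pot_b',(239.5,228),45)):
    w=ray(uv,z); c,s=np.cos(p[2]),np.sin(p[2]); d=w[:2]-p[:2]
    print(n,w.round(0),'pal',round(c*d[0]+s*d[1]),round(-s*d[0]+c*d[1]))
E
```

```text
38 [[369. 308.]]
59 [[365. 279.]]
69 [[363. 264.]]
75 [[362. 256.]]
mug [558. 484.  90.] pal -124 265
pot_a [508. 363.  45.] pal -138 135
pot_b [451.  47.  45.] pal -105 -185
```

Call:
{"name": "send_rows", "arguments": {"moves": [[[1, 10, 0], [0, 0, 0], 0], [[0, 10, 0], [0, 0, 0], 0], [[0, 4, 0], [0, 0, 0], 0], [[0, 0, 0], [0, 0, 0], 0], [[0, 0, 3], [0, 0, 0], 0], [[0, 0, 3], [0, 0, 0], 0]]}}

```text
time: 21.85
tool_pos: [536.7, 198.0, 36.6]
tcp_rot: [-1.567, -0.001, -0.28]
contact_force: [0.0, 0.1, -0.3]
grip_width: 0.5
```

```bash
python3 look2.py c3
```

```text
[ 0.   0.1 -0.3] [536.7 198.   36.6] [-1.567e+00 -1.000e-03 -2.800e-01]
palette xy -64.5489520367676 -15.311634079149417
```

View pics/c3.png

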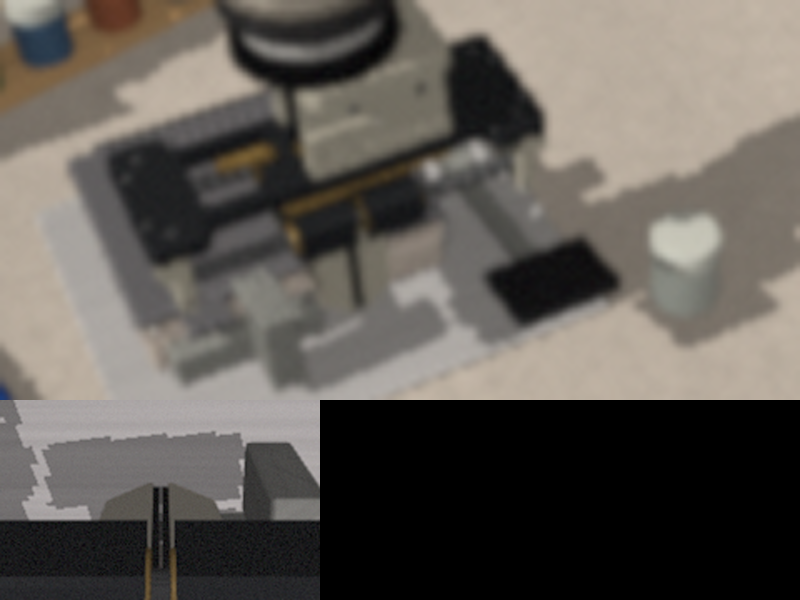

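```bash
python3 - <<'E'
from h import *
p=[603,194.7,-.283,10]
for x in(-85,-65,-45):
  for y in (60,75,90):
    print(x,y,[((proj('side',toW(p,(x,y,z)))-[130,190])*5).round(0)[0].tolist() for z in (40,60,80,100)])
# tip
print([((proj('side',toW(p,(x,y,46)))-[130,190])*5).round(0)[0].tolist() for x,y in((-65,-15),(-75,-15),(-55,-15))])
E
```

```text
-85 60 [[219.0, 390.0], [213.0, 363.0], [206.0, 334.0], [199.0, 304.0]]
-85 75 [[188.0, 402.0], [182.0, 374.0], [174.0, 346.0], [167.0, 316.0]]
-85 90 [[157.0, 414.0], [150.0, 386.0], [142.0, 358.0], [135.0, 328.0]]
-65 60 [[206.0, 362.0], [200.0, 334.0], [193.0, 306.0], [186.0, 276.0]]
-65 75 [[176.0, 373.0], [169.0, 346.0], [162.0, 317.0], [154.0, 288.0]]
-65 90 [[145.0, 385.0], [138.0, 357.0], [130.0, 329.0], [122.0, 299.0]]
-45 60 [[194.0, 334.0], [187.0, 307.0], [180.0, 278.0], [173.0, 249.0]]
-45 75 [[164.0, 345.0], [157.0, 318.0], [149.0, 289.0], [142.0, 260.0]]
-45 90 [[133.0, 357.0], [126.0, 329.0], [118.0, 300.0], [110.0, 271.0]]
[[351.0, 299.0], [358.0, 312.0], [343.0, 286.0]]
```

Call:
{"name": "send_rows", "arguments": {"moves": [[[0, 0, 3], [0, 0, 0], 0], [[0, 0, 3], [0, 0, 0], 0], [[0, 0, 3], [0, 0, 0], 0], [[0, 0, 3], [0, 0, 0], 0], [[0, 0, 3], [0, 0, 0], 0]]}}

```text
time: 22.58
tool_pos: [541.3, 213.5, 37.0]
tcp_rot: [-1.567, -0.001, -0.28]
contact_force: [-0.4, -1.4, -0.0]
grip_width: 0.4
```

```bash
python3 look2.py c4
```

```text
[-0.4 -1.4 -0. ] [541.3 213.5  37. ] [-1.567e+00 -1.000e-03 -2.800e-01]
palette xy -64.549790977106 0.8485793117423093
```

View pics/c4.png

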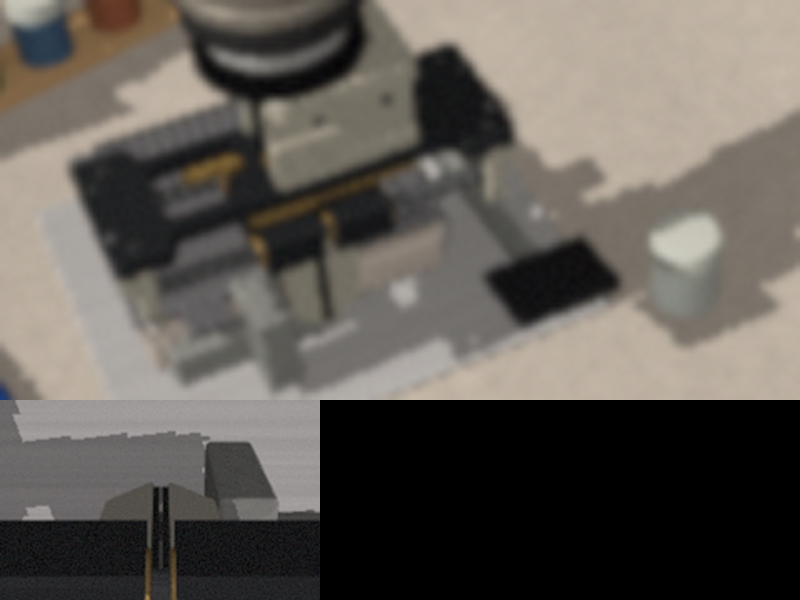

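Call:
{"name": "send_rows", "arguments": {"moves": [[[0, 0, 3], [0, 0, 0], 0], [[0, 0, 3], [0, 0, 0], 0], [[0, 0, 3], [0, 0, 0], 0], [[0, 0, 3], [0, 0, 0], 0], [[0, 0, 3], [0, 0, 0], 0], [[0, 0, 2], [0, 0, 0], 0]]}}

```text
time: 23.42
tool_pos: [546.0, 230.4, 36.9]
tcp_rot: [-1.568, -0.001, -0.28]
contact_force: [-0.2, -2.2, 0.7]
grip_width: 0.2
```

```bash
python3 look2.py c5
```

```text
[-0.2 -2.2  0.7] [546.  230.4  36.9] [-1.568e+00 -1.000e-03 -2.800e-01]
palette xy -64.70347290139657 18.381148059123454
```

View pics/c5.png

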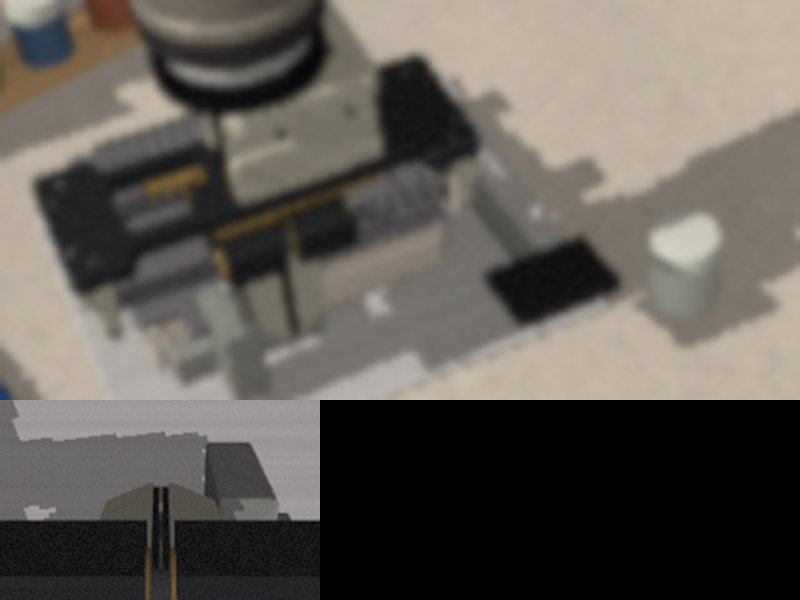

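Call:
{"name": "send_rows", "arguments": {"moves": [[[0, 0, 2], [0, 0, 0], 0], [[0, 0, 2], [0, 0, 0], 0], [[0, 0, 1.5], [0, 0, 0], 0]]}}

```text
time: 23.9
tool_pos: [547.6, 235.9, 36.9]
tcp_rot: [-1.568, -0.001, -0.28]
contact_force: [0.9, -1.3, 1.3]
grip_width: 0.4
```

Call:
{"name": "send_rows", "arguments": {"moves": [[[0, 0, 1.5], [0, 0, 0], 0], [[0, 0, 1], [0, 0, 0], 0]]}}

```text
time: 24.15
tool_pos: [548.0, 237.4, 36.9]
tcp_rot: [-1.57, -0.0, -0.279]
contact_force: [-1.2, -7.8, 2.6]
grip_width: 0.5
```

Call:
{"name": "send_rows", "arguments": {"moves": [[[0, 0, 1], [0, 0, 0], 0], [[0, 0, 1], [0, 0, 0], 0]]}}

```text
time: 24.4
tool_pos: [547.9, 237.3, 37.0]
tcp_rot: [-1.574, 0.001, -0.279]
contact_force: [-1.7, -6.2, 2.8]
grip_width: 0.2
```

```bash
python3 look2.py c6
```

```text
[-1.7 -6.2  2.8] [547.9 237.3  37. ] [-1.574e+00  1.000e-03 -2.790e-01]
palette xy -64.79015746939322 25.50334884831532
```

View pics/c6.png

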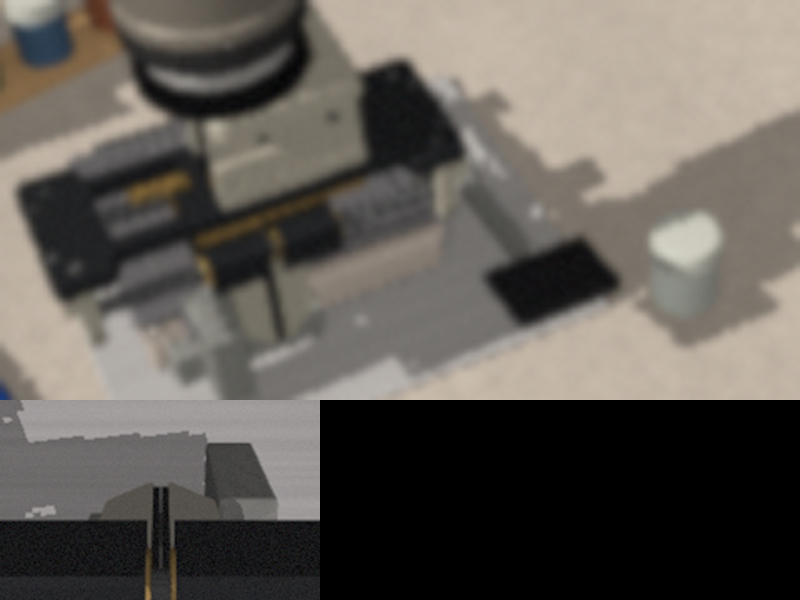

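It's at a firm stop, having moved about 24.7 mm since contact. Next I back off, rise and check.

Call:
{"name": "send_rows", "arguments": {"moves": [[[0, 0, -3], [0, 0, 0], 0], [[0, 0, -8], [0, 0, 0], 0], [[0, 0, -10], [0, 0, 0], 0], [[0, 0, -4], [0, 0, 0], 0], [[0, -20, 0], [0, 0, 0], 0], [[0, -30, 0], [0, 0, 0], 0], [[0, -40, 0], [0, 0, 0], 0], [[-20, -20, -20], [0, 0, 0], 0], [[-20, 0, -30], [0, 0, 0], 0], [[0, 0, 0], [0, 0, 0], 0]]}}

```text
time: 25.75
tool_pos: [487.1, 173.5, 150.6]
tcp_rot: [-1.571, 0.0, -0.281]
contact_force: [0.1, 0.2, -0.8]
grip_width: 0.4
```

```bash
python3 look2.py c7; python3 - <<'E'
from h import *
import ov
p=[603,194.7,-.283,35]
im=viewer.capture('wrist')
ov.overlay('wrist',p,im,(220,120,460,300),'pics/c7o.png',m=viewer.camera_model('wrist'))
im=viewer.capture('side'); ov.overlay('side',p,im,(110,160,310,310),'pics/c7so.png')
E
```

```text
[ 0.1  0.2 -0.8] [487.1 173.5 150.6] [-1.571  0.    -0.281]
palette xy -105.32988287151088 -52.713535735360765
```

View pics/c7o.png

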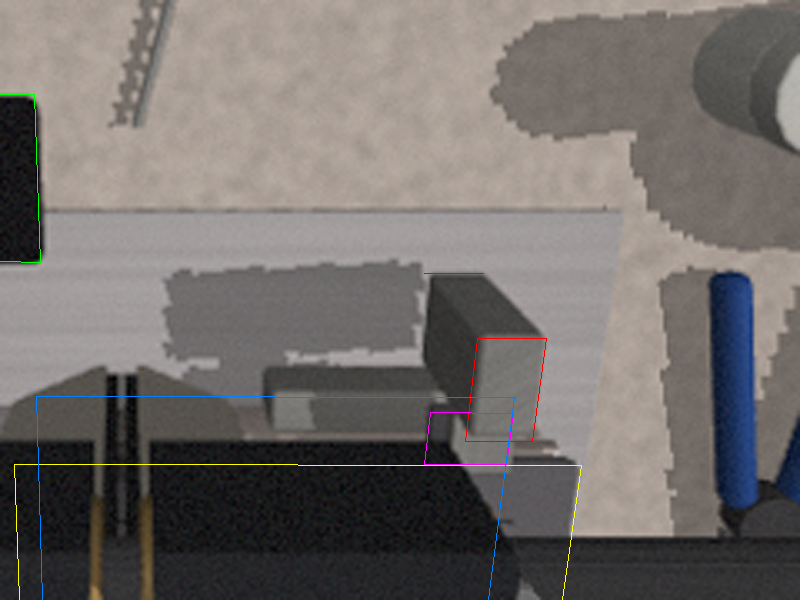

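View pics/c7so.png

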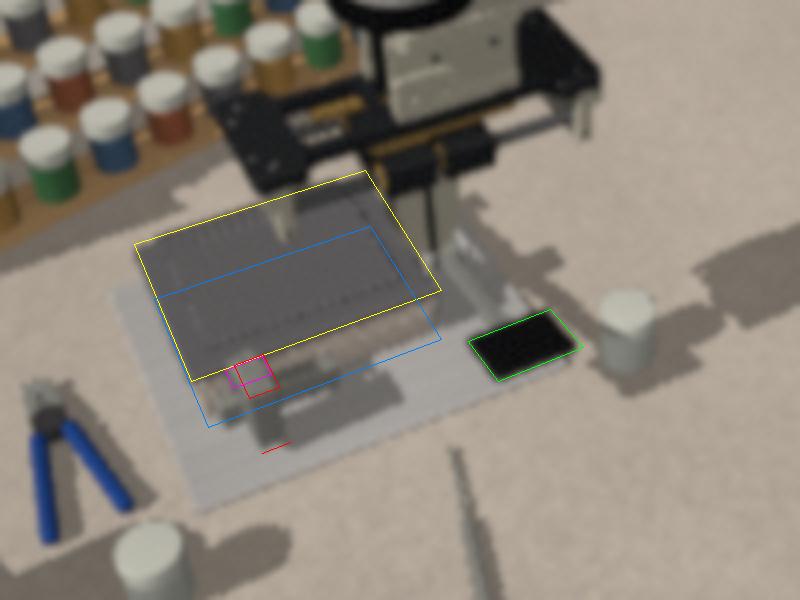

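Call:
{"name": "send_rows", "arguments": {"moves": [[[-10, -40, -30], [0, 0, 0], 0], [[0, -40, -40], [0, 0, 0], 0], [[0, 0, 0], [0, 0, 0], 0], [[0, 0, 0], [0, 0, 0], 0]]}}

```text
time: 26.45
tool_pos: [461.7, 110.4, 229.7]
tcp_rot: [-1.572, 0.003, -0.278]
contact_force: [0.3, 0.3, 0.1]
grip_width: 0.5
```

```bash
python3 - <<'E'
from h import *
a=cv2.imread('pics/side0.png'); b=viewer.capture('side'); t=viewer.capture('top')
d=cv2.absdiff(a,b).max(2)
cv2.imwrite('pics/f.png',np.vstack([np.hstack([cv2.resize(b,(400,300)),cv2.resize(cv2.cvtColor(d*2,cv2.COLOR_GRAY2BGR),(400,300))]),np.hstack([cv2.resize(t,(400,300)),cv2.resize(cv2.absdiff(cv2.imread('pics/top0.png'),t)*2,(400,300))])]))
print(bot.get_obs()['contact_force'].round(1))
E
```

```text
[ 0.   0.3 -1. ]
```

View pics/f.png

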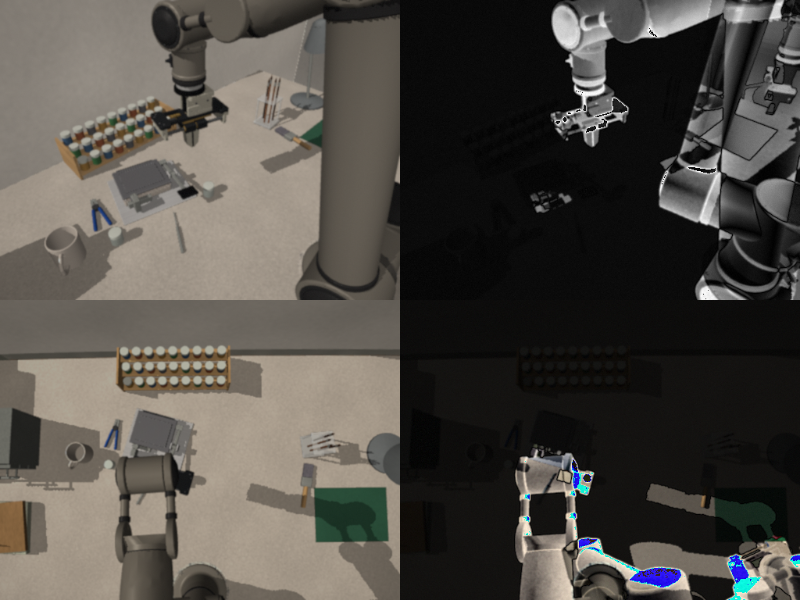

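The before/after difference pictures show only the arm, its shadows and the clip changed, so no bystander has moved. I'm handing in.

```bash
python3 -c "
from plant import bot
print(bot.close_job())"
```

```text
the job is handed in; nothing more can be done
None
```

The job is done and handed in at 26.5 s. The palette was aired, its lid lowered gently, and the clip pushed fully home.

- **Opening:** I pressed the paddle with the closed fingertips until it met its stop. The force rose from about 4 N to 12–18 N, and the side picture showed the lid standing fully open. I held it there for about 4 s.
- **Closing:** I eased the lever up over about 4 s, at roughly 10 mm/s at the paddle. The side picture showed the lid shut, and the contact force was back to zero.
- **Clip:** I pushed the lug sideways about 25 mm until it met its stop at about 8 N. In the wrist picture the lug sits within about 1 mm of the fully home position.
- **After backing off:** The tool touched nothing. The before/after difference pictures from the side and top cameras showed only the arm, its shadows and the clip changed, though the arm hid part of each view.

**Reading that disagreed:** the fingertips met the paddle at a reported tool height about 32 mm lower than `bot.finger_overhang` (22 mm) predicts. I did not find out why. I relied on force and pictures for the contact heights instead.

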